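Run a mill roll up into its dressing stand and shut the keepers

ROBOT

A 7-joint arm with a two-finger parallel gripper is mounted at the origin on a cart in front of the work surface, level with it; the furniture and walls round the work are solid. World frame = base frame: x ahead of the robot, y to its left, z up, the work surface at z = 0. Lengths are in m, angles in rad, forces in N, time in s.
With the tool pointing down it reaches from about 0.425 to 1.025 m from the base axis. Payload 3.6 kg.
Tool frame: the origin (TCP) lies at the very end of the fingers, on their centre line; the grasp point (between the pads) lies 19 mm behind it; z points along the fingers, x is the direction in which the jaws open and shut, and the axes are right-handed (so a half turn about z gives the same grasp; the last joint's range is limited). The gripper opens to 85 mm and grips with 20 to 120 N. Pads are 22 mm wide; open, the fingers measure 114 mm over their backs; the gripper's body (76 mm by 85 mm) begins 54 mm behind the grasp point. The pads swing forward as they close: fully open they stand 13 mm farther back than shut.
Start: joints at [-1.268, 0.591, 0.048, 1.609, -0.033, 0.943, -0.034], TCP at [0.28, 0.669, 0.202] pointing down, gripper open.
Joint ranges: [-2.69, 2.69], [-0.47, 2.24], [-1.27, 1.36], [0.19, 2.51], [-1.53, 4.68], [0.08, 2.07], [-3.09, 3.09]. Speed limits (rad/s): [2.57, 2.57, 3.14, 3.14, 3.14, 3.14, 3.14].

INTERFACE

Orientations are given as a 3x3 rotation matrix whose columns are the frame's x, y, z axes.
In Python, from bench import state, camera, finish_job, look_for gives the robot as it stands.
- The arm moves only by the shell command python3 -m crank 'ROWS' [OPENING] [FORCE]. ROWS is JSON, a list of rows, each a list of 6 numbers: the shift along the tool's x, y, z in m, then the turn, a rotation vector about the tool's x, y, z in rad. A call has exactly 5 rows; each row is the pose to reach, as a shift and turn from the pose commanded when the call began, along the tool's axes at that moment; what a row does not reach only later rows make up. A row lasts 1/12 s, in which the tool goes at most 41.7 mm and 7.16 degrees, less where a joint would pass 70% of its speed; a pose out of reach is approached as far as the arm can. A call with a gripper value outside its range is refused whole. OPENING is the opening, from 0 (shut) to 1 (fully open), set as the call begins (- or left out, the last holds). The fingers move at their own pace and stop on an object; FORCE is the grip in N (left out, the last holds). Time passes only in rows, so rows that repeat a pose let the fingers close, or fill a call up. It gives the time, the measured TCP pose, the force and the opening at its end, in the units of the state.
- state(): the state, without advancing time (a new reading comes with each control period).
- camera(name): name is "scene" or "side" or "wrist"; returns a dict with "pixels" (400x640x3 uint8, blue, green, red), "range_z" (400x640 float32, m along the optical axis (not along the pixel's ray), 0 where there is no reading), "camera_matrix" (3x3 intrinsics, pixels), "T" (4x4, takes a point from camera to world coordinates). Camera axes: x right, y down, z forward; pixel columns grow to the right and rows downward; lengths in m; the calibration is good to about 2 mm. A picture is of the moment at which its call begins.
- finish_job(): hands the job in, once; it reports no verdict.
Trained networks look in a picture, given as the dict that the camera call returned (one of the last four; its "shot" number tells which), for a name from the list of things; names that differ only in an ending like _2 or _b are one class to them, and where a whole thing is asked for, a point or a joint stands for the part that bears it (a point fixed in the world has none). Each returns a list of dicts, best first, with "confidence" (0 to 1); they miss things now and then, are a little off and sometimes report something else, mostly with a low value. They report only what shows in the picture. A call takes as long as a camera call.
- look_for(picture, thing): "xy" ([column, row] in pixels, amid what is visible of it).
The state is a dict: "time": time; "joint_pos": joint angles; "qd": joint speeds; "tau": joint torques, N m; "ee_pos": TCP position; "tcp_rot": TCP orientation; "force": force on the tool from outside, world axes, zero at the start; "wrist_torque": the same for the moment, N m; "width": opening from 0.0 (shut) to 1.0 (fully open).
Only numpy, scipy, OpenCV 4.12 (cv2) and the standard library are available. Lean on these libraries where they do the work, as an engineer would, in place of code of your own. Each camera call takes 0.05 s, during which the arm holds its last target.

TASK

The spare steel roll of the rolling mill lies at the foot of the sloping rails of its dressing stand. With fingertips only, never gripping or lifting it, push it steadily up the rails, without flicking it or letting it run back to the foot, until both of its end journals drop into the brass saddles against the stops. Then push both swing keepers fully shut over the journals so that the roll is locked in, and leave the cork roller, the white bottle and the brush beside the stand where they are.

Things in the scene. Friction and masses are not known exactly. Their poses are not given: they have to be found in the camera images.
- stand: Fixed roll stand: board 258 x 124 mm, top 11 mm above the bench, carrying two steel rails that lead up to two brass saddles. Origin on the bench under the stand's middle; x level, uphill along the rails; y to the left looking uphill; z up. Rails 12 mm wide, centred at y = -37.5 and +37.5 mm, 63 mm clear between them. Positions x, y below are in this frame, heights above the bench.
- foot (a point): Middle of the level landing at the foot, between the rails, at rail-top height: x = -91.5 mm, 26 mm high. The landing runs from x = -113 to -70 mm; then the rails rise at 8 degrees to a crest at x = 70 mm, 45.7 mm high. Below the landing, at x = -113 to -119 mm, each rail ends in a lip 10 mm higher than the landing. Axes as the stand's.
- ramp (a point): Point half-way up the slope (x = 0), midway between the rails, at rail-top height (35.8 mm). Its x axis points up the slope, y to the left looking uphill, z square to the slope.
- seat (a point): Where the roll's centre is when it is seated: x = 78, y = 0, 50.7 mm high. Each brass saddle, just past the crest, is 4 mm deep and ends at an upright stop face at x = 87.5 mm, part of a post that reaches 61 mm high, x = 87.5 to 121 mm, |y| = 31.5 to 50 mm. Axes as the stand's.
- roll_center (a point): Centre of the loose steel mill roll. Polished barrel 40 mm in diameter, 60 mm long, hanging between the rails; at each end a dark journal 18 mm in diameter, 20 mm long, rides on a rail. Its y axis is the roll's axis; x and z turn with it. Starts at rest on the landing, axis 35 mm high, 10 mm or more clear of the lip. 0.55 to 0.85 kg.
- roll: The mill roll as a whole; origin at its centre. The polished, oiled barrel slips easily past a finger; the journals grip the rails and roll on them (friction about 0.4). 1 to 2 N move it up the slope; let go on the slope, it runs back by itself; past the crest it drops into the saddles and stays.
- keeper_left (a joint): Angle (rad) of the left keeper (y > 0), a brass bar 11 mm wide on a vertical pivot at x = 104, y = 37.5 mm, 62 to 69 mm high. 0 = shut against its end stop, bar pointing downhill over the journal; grows as the bar swings outward (1.57 = straight out), at most 1.75. Starts open at 1.2 to 1.65; stays where it is left (about 0.6 N at its pin moves it).
- keeper_right (a joint): The same for the right keeper, the mirror image, pivot at x = 104, y = -37.5 mm in the stand's frame.
- keeper_left_knob (a point): Middle of the upright steel pin on the end of the left keeper's bar, 36 mm from the pivot, to push the bar by. Pin 8 mm in diameter, from 69 to 90 mm above the bench; this point 79 mm.
- keeper_right_knob (a point): The same on the right keeper.
- cork_roller: Loose cork roller 31 mm in diameter, 75 mm long, lying on the bench beside the stand; origin at the middle of its underside. To be left alone.
- oil_bottle: Loose white bottle with a red cap, 41 mm in diameter, 98 mm tall, on the bench beside the stand; origin at the centre of its underside. To be left alone.
- red_brush: Loose block brush 40 x 88 x 40 mm on the bench beside the stand's foot; origin at the centre of its underside. To be left alone.

How it is judged:
By the outcome, as a careful person would: the job done as asked, in the order asked, and still so for the second after the job is handed in, with the robot touching nothing.
It also fails if it takes over 54 s, if anything falls off the work surface, if the arm or the gripper's body presses on something with over 40 N, if the wrist force passes 120 N, or if a joint passes its speed limit or range.

## Working session

There is one attempt and no reset: what is moved stays moved. The work goes in short steps, Python scripts to look and compute and a shell command to move; the robot and the scene stay as the last step left them, time stands still between calls to the robot, and variables do not carry over. Pictures are saved under pics/ and viewed, and the job is handed in when it is done.

```bash
ls; mkdir -p pics; python3 - <<'E'
from bench import state,camera,look_for
import cv2,numpy as np,pickle
s=state();print(s['time'],s['ee_pos'],s['tcp_rot'],s['force'])
for n in ['scene','side']:
    p=camera(n);cv2.imwrite(f'pics/{n}0.png',p['pixels']);pickle.dump(p,open(f'{n}0.pkl','wb'))
    print(n,p['camera_matrix'].tolist(),np.round(p['T'],3).tolist())
    for t in ['stand','roll','roll_center','keeper_left','keeper_right','keeper_left_knob','keeper_right_knob','cork_roller','oil_bottle','red_brush']:
        for r in look_for(p,t)[:2]:
            u,v=map(int,r['xy']);z=p['range_z'][v,u];K=p['camera_matrix']
            w=p['T']@np.array([(u-K[0,2])/K[0,0]*z,(v-K[1,2])/K[1,1]*z,z,1])
            print(t,r['xy'],round(r['confidence'],2),np.round(w[:3],3))
print(state()['time'])
E
```

```text
pics
0.0 [0.27914615 0.66809929 0.20073027] [[ 3.85435694e-01  9.22734370e-01 -7.79876680e-04]
 [ 9.22731822e-01 -3.85436465e-01 -2.17172923e-03]
 [-2.30452212e-03  1.17444933e-04 -9.99997338e-01]] [-0.02016438  1.06261089  0.11989011]
scene [[445.46928081247705, 0.0, 320.86715584036875], [0.0, 445.46928081247705, 198.9716312950073], [0.0, 0.0, 1.0]] [[0.584, -0.579, 0.569, 0.142], [-0.812, -0.406, 0.42, -0.29], [-0.012, -0.707, -0.707, 0.682], [0.0, 0.0, 0.0, 1.0]]
stand [284.6, 236.4] 0.94 [0.558 0.108 0.01 ]
roll [282.1, 236.7] 0.66 [0.556 0.112 0.009]
roll [337.2, 236.1] 0.6 [0.587 0.002 0.054]
roll_center [336.0, 232.4] 0.87 [0.594 0.009 0.054]
roll_center [233.7, 231.2] 0.2 [0.478 0.158 0.067]
keeper_left [236.2, 234.3] 0.45 [0.483 0.158 0.054]
keeper_right [252.0, 189.4] 0.52 [0.582 0.205 0.067]
keeper_left_knob [234.3, 230.6] 0.6 [0.482 0.159 0.066]
keeper_left_knob [267.8, 287.2] 0.4 [0.44  0.049 0.026]
keeper_right_knob [251.2, 190.4] 0.68 [0.578 0.205 0.067]
cork_roller [321.6, 175.9] 0.57 [0.698 0.118 0.063]
cork_roller [267.4, 286.5] 0.55 [0.44  0.049 0.03 ]
oil_bottle [
[... 242 characters left out ...]
1, -0.45, 0.74, -0.55], [-0.012, -0.851, -0.525, 0.523], [0.0, 0.0, 0.0, 1.0]]
stand [274.8, 228.1] 0.95 [0.564 0.105 0.011]
roll [316.4, 235.9] 0.82 [ 0.598 -0.005  0.051]
roll [275.0, 228.7] 0.4 [0.565 0.104 0.011]
roll_center [312.9, 239.4] 0.95 [ 0.586 -0.012  0.052]
keeper_left [222.2, 206.5] 0.7 [0.478 0.152 0.067]
keeper_right [273.9, 228.5] 0.73 [0.562 0.106 0.012]
keeper_right [216.5, 204.9] 0.35 [0.465 0.142 0.081]
keeper_left_knob [335.8, 189.7] 0.35 [0.707 0.104 0.059]
keeper_right_knob [258.6, 181.3] 0.52 [0.577 0.204 0.068]
cork_roller [229.9, 260.1] 0.58 [0.447 0.042 0.025]
oil_bottle [337.2, 192.9] 0.96 [0.709 0.099 0.053]
red_brush [368.4, 216.9] 0.63 [0.731 0.018 0.033]
1.1
```

View images.

View pics/scene0.png

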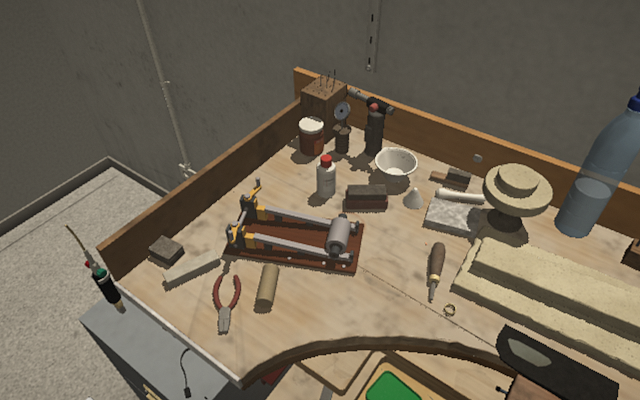

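View pics/side0.png

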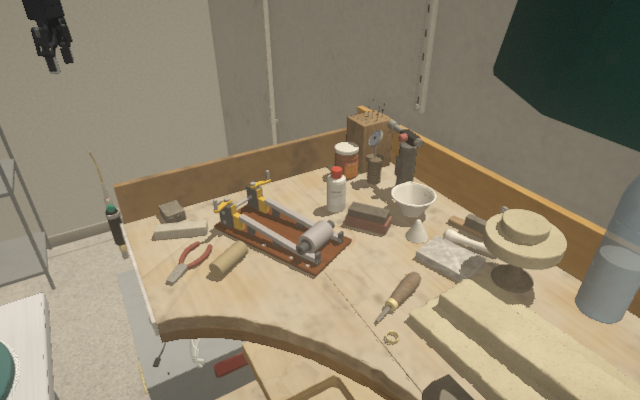

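```bash
cat > h.py <<'E'
import numpy as np,cv2
def cloud(p):
    K=p['camera_matrix'];z=p['range_z'];v,u=np.mgrid[:400,:640]
    P=np.stack([(u-K[0,2])/K[0,0]*z,(v-K[1,2])/K[1,1]*z,z,np.ones_like(z)],-1)
    return (P@p['T'].T)[...,:3]
def proj(p,w):
    w=np.atleast_2d(w);c=(np.linalg.inv(p['T'])@np.c_[w,np.ones(len(w))].T)[:3]
    q=p['camera_matrix']@c;return (q[:2]/q[2]).T
E
python3 - <<'E'
from h import *;import pickle
for n in ['scene','side']:
    p=pickle.load(open(n+'0.pkl','rb'));W=cloud(p)
    b=p['pixels'].astype(int)
    roi=(W[...,0]>.4)&(W[...,0]<.75)&(W[...,1]>-.08)&(W[...,1]<.28)&(p['range_z']>0)
    m=roi&(W[...,2]>.006)&(W[...,2]<.016)&(b[...,2]>1.6*b[...,1])
    n_,l,st,_=cv2.connectedComponentsWithStats(m.astype(np.uint8));
    m=l==1+np.argmax(st[1:,4])if 0 else m
    pts=W[m][:,:2].astype(np.float32)
    # trim to near stand
    r=cv2.minAreaRect(pts);print(n,len(pts),r)
    bench=roi&(abs(W[...,2])<.008)&~m;print('bench z',np.median(W[bench][:,2]),'board z',np.median(W[m][:,2]))
    # crop
    q=proj(p,[[.56,.1,.03]])[0].astype(int);x0,y0=q-[100,75]
    c=cv2.resize(p['pixels'][y0:y0+150,x0:x0+200],None,fx=4,fy=4,interpolation=cv2.INTER_CUBIC);cv2.imwrite(f'pics/{n}0c.png',c);print(x0,y0)
E
```

```text
scene 1014 ((0.5253968238830566, 0.0657322108745575), (0.2021467387676239, 0.25783106684684753), 27.682308197021484)
bench z -0.0010408870833595874 board z 0.009799926906205791
187 155
side 13 ((0.4160936772823334, 0.11044201254844666), (0.03139818087220192, 0.04404076933860779), 0.32867178320884705)
bench z 0.000261321207055798 board z 0.010417006708806742
172 147
```

View pics/scene0c.png

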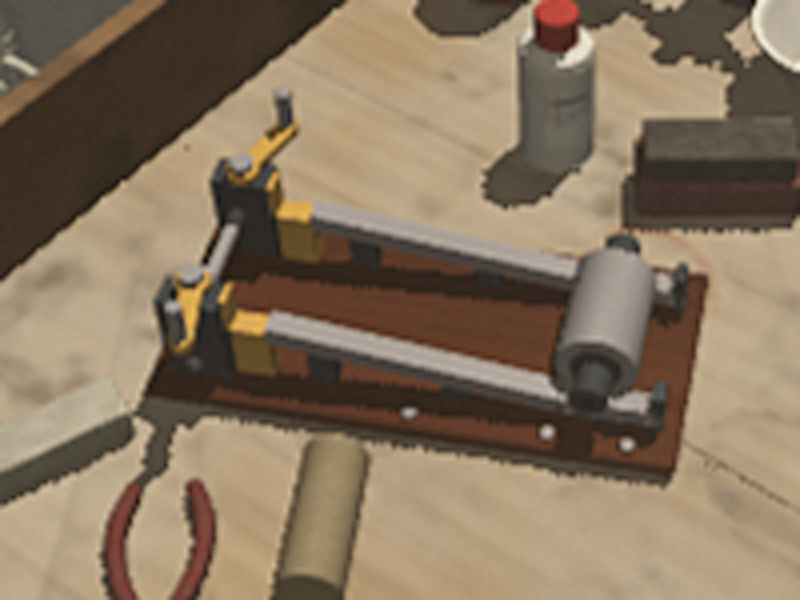

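View pics/side0c.png

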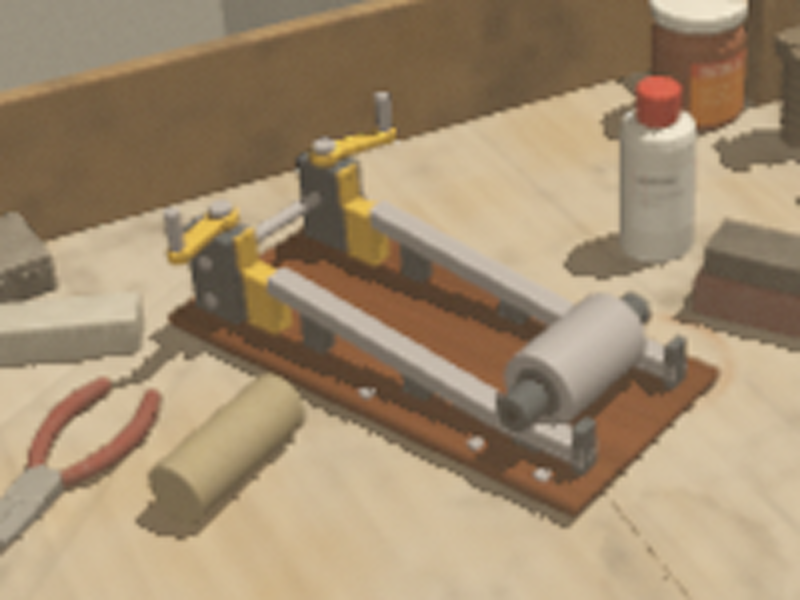

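```bash
cat > fit.py <<'E'
from h import *;import pickle
from scipy.optimize import least_squares
P={n:pickle.load(open(n+'0.pkl','rb')) for n in ['scene','side']};off={'scene':(187,155),'side':(172,147)}
B=[(-129,62,11),(-129,-62,11),(129,62,11),(-116,37.5,36),(-116,-37.5,36),(104,37.5,71),(104,-37.5,71)]
O={'scene':[(668,470),(708,275),(152,393),(658,388),(683,268),(190,272),(240,162)],
'side':[(575,514),(718,374),(175,318),(587,426),(677,343),(220,212),(322,150)]}
def S(x,b):
    c,s=np.cos(x[2]),np.sin(x[2]);b=np.atleast_2d(b)/1000
    return np.c_[x[0]+c*b[:,0]-s*b[:,1],x[1]+s*b[:,0]+c*b[:,1],b[:,2]]
def uv(n,c):return np.array(c)/4+np.array(off[n])-.4
def res(x,per=False):
    r=[proj(P[n],S(x,B))-uv(n,O[n]) for n in P]
    return r if per else np.ravel(r)
if __name__=='__main__':
    f=least_squares(res,[.55,.1,2.07],loss='soft_l1');x=f.x;print(x,np.degrees(x[2]));print(np.round(res(x,1),1))
    for n in P:
        r=lambda y:np.ravel(proj(P[n],S(y,B))-uv(n,O[n]));print(n,least_squares(r,x).x)
    np.save('stand.npy',x)
    # knobs: top at z=90 on circle r=36
    K={'L':{'scene':(172,305),'side':(172,212)},'R':{'scene':(283,93),'side':(383,97)}}
    for k,sg in(('L',1),('R',-1)):
        def kr(a):
            return np.ravel([proj(P[n],S(x,[104-36*np.cos(a[0]),sg*(37.5+36*np.sin(a[0])),90]))-uv(n,K[k][n]) for n in P])
        f=least_squares(kr,[1.4]);print(k,f.x,np.round(f.fun,1),S(x,[104-36*np.cos(f.x[0]),sg*(37.5+36*np.sin(f.x[0])),79]))
    # roll: x pos from journals/barrel cloud
    R=np.array([[np.cos(x[2]),-np.sin(x[2])],[np.sin(x[2]),np.cos(x[2])]])
    for n in P:
        W=cloud(P[n]);L=(W[...,:2]-x[:2])@R
        m=(abs(L[...,1])<.028)&(W[...,2]>.03)&(L[...,0]<0)&(L[...,0]>-.13)
        q=np.c_[L[m],W[m][:,2]]
        f=least_squares(lambda a:np.hypot(q[:,0]-a[0],q[:,2]-a[1])-.02,[-.09,.035],loss='soft_l1',f_scale=.002);print(n,len(q),'roll x,z',f.x, 'y ext', L[...,1][(W[...,2]>.045)&(abs(L[...,0]+.09)<.03)&(abs(L[...,1])<.06)].min(),L[...,1][(W[...,2]>.045)&(abs(L[...,0]+.09)<.03)&(abs(L[...,1])<.06)].max())
        # other objects
    print('axes',R)
E
python3 fit.py
```

```text
[0.56930546 0.08730364 2.00138502] 114.67091511191745
[[[ 3.1  0.1]
  [ 1.5 -0.8]
  [-1.9 -1. ]
  [ 1.   0.6]
  [ 0.3  0.6]
  [ 0.6  0.6]
  [ 0.5  0.1]]

 [[-0.1 -0.7]
  [ 1.2 -1.6]
  [-3.3 -0.6]
  [-1.2  0. ]
  [-0.8 -0.2]
  [-0.7 -0.7]
  [-0.3 -0.9]]]
scene [0.56880978 0.08869407 1.99893606]
side [0.56988873 0.0852802  1.99550564]
L [1.38128924] [ 0.6  0.4 -0.8  0.2] [[0.46252062 0.14523775 0.079     ]]
R [1.16670168] [ 0.5 -0.1 -0.7 -0.1] [[0.59595962 0.19841693 0.079     ]]
scene 502 roll x,z [-0.08286168  0.03333866] y ext -0.03254738994365002 0.03141414723258374
side 538 roll x,z [-0.08494579  0.03460653] y ext -0.032093297152611916 0.04904235117351219
axes [[-0.41740584 -0.90872018]
 [ 0.90872018 -0.41740584]]
```

```bash
cat > go.py <<'E'
import sys
from h import *
from bench import state
from scipy.spatial.transform import Rotation as Ro
x=np.load('stand.npy')
def stand2w(p):
    c,s=np.cos(x[2]),np.sin(x[2]);return np.array([x[0]+c*p[0]-s*p[1],x[1]+s*p[0]+c*p[1],p[2]])
def w2stand(w):
    c,s=np.cos(x[2]),np.sin(x[2]);d=np.array(w[:2])-x[:2];return np.array([c*d[0]+s*d[1],-s*d[0]+c*d[1],w[2]])
Rt0=lambda yaw=0:np.c_[[np.sin(x[2]+yaw),-np.cos(x[2]+yaw),0],[np.cos(x[2]+yaw),np.sin(x[2]+yaw),0],[0,0,-1]]
# tool x = -stand y, tool y = +stand x, tool z = down
if __name__=='__main__':
    s=state();R=np.array(s['tcp_rot']);p=np.array(s['ee_pos'])
    print('t',round(s['time'],2),'stand mm',np.round(w2stand(p)*1000,1),'F stand',np.round(w2stand(np.r_[np.array(s['force'])[:2]+x[:2],s['force'][2]]),1),'w',round(s['width'],3))
    print('det',np.round(np.linalg.det(Rt0()),2),'rotvec to go',np.round(Ro.from_matrix(R.T@Rt0()).as_rotvec(),3))
    if len(sys.argv)>3:
        t=stand2w(np.array(list(map(float,sys.argv[1:4])))/1000)
        print('target w',np.round(t,3),'shift tool',np.round(R.T@(t-p),4))
E
python3 go.py -130 0 200; python3 - <<'E'
from go import *
import numpy as np
for n,w in dict(bottle=[.705,.108,0],brush=[.728,.022,0],cork=[.443,.046,0]).items(): print(n,w2stand(w))
E
```

```text
t 1.1 stand mm [649.5  20.6 201.9] F stand [ 0.5 -0.5 -0.1] w 0.998
bottle [-0.0378325  -0.13194715  0.        ]
brush [-0.12558277 -0.11695081  0.        ]
cork [0.01518718 0.1320167  0.        ]Traceback (most recent call last):
  File "go.py", line 15, in <module>
    print('det',np.round(np.linalg.det(Rt0()),2),'rotvec to go',np.round(Ro.from_matrix(R.T@Rt0()).as_rotvec(),3))
                                                                         ~~~~~~~~~~~~~~^^^^^^^^^^^
  File "scipy/spatial/transform/_rotation.pyx", line 1143, in scipy.spatial.transform._rotation.Rotation.from_matrix
ValueError: Non-positive determinant (left-handed or null coordinate frame) in rotation matrix 0: [[ 7.35446001e-01  6.77583337e-01  1.32651135e-05]
 [ 6.77583337e-01 -7.35446000e-01 -3.58806368e-05]
 [ 1.45563470e-05 -3.53764908e-05  9.99999999e-01]].
```

```bash
sed -i 's/\[np.cos(x\[2\]+yaw),np.sin(x\[2\]+yaw),0\]/[-np.cos(x[2]+yaw),-np.sin(x[2]+yaw),0]/; s/tool y = +stand x/tool y = -stand x/' go.py; python3 go.py -130 0 200
```

```text
t 1.1 stand mm [649.5  20.6 201.9] F stand [ 0.5 -0.5 -0.1] w 0.998
det 1.0 rotvec to go [ 0.    -0.     0.744]
target w [ 0.624 -0.031  0.2  ] shift tool [-0.5131  0.5872  0.0019]
```

```bash
python3 -m crank '[[-0.02,0.023,0,0,0,0.12],[-0.046,0.053,0,0,0,0.24],[-0.072,0.083,0,0,0,0.36],[-0.098,0.113,0,0,0,0.48],[-0.124,0.142,0,0,0,0.60]]' 0.12 30; python3 go.py -130 0 200
```

```text
time: 1.52
ee_pos: [0.3636, 0.4981, 0.2021]
tcp_rot: [[0.842, 0.539, 0.0], [0.539, -0.842, 0.0], [0.001, -0.0, -1.0]]
force: [0.6, 0.2, 1.1]
width: 0.299
t 1.52 stand mm [459.2  15.5 202.1] F stand [-0.1 -0.7  1.1] w 0.299
det 1.0 rotvec to go [-0.    -0.001  0.139]
target w [ 0.624 -0.031  0.2  ] shift tool [-0.0661  0.5857  0.002 ]
```

```bash
python3 -m crank '[[-0.004,0.038,0,0,0,0.06],[-0.008,0.078,0,0,0,0.13],[-0.012,0.118,0,0,0,0.13],[-0.017,0.158,0,0,0,0.13],[-0.022,0.195,0,0,0,0.13]]'; python3 go.py -130 0 150
```

```text
time: 1.93
ee_pos: [0.4513, 0.322, 0.2023]
tcp_rot: [[0.903, 0.43, 0.001], [0.43, -0.903, 0.0], [0.001, 0.0, -1.0]]
force: [0.2, -0.1, 0.2]
width: 0.12
t 1.93 stand mm [262.5   9.2 202.3] F stand [-0.2 -0.2  0.2] w 0.12
det 1.0 rotvec to go [ 0.    -0.001  0.014]
target w [ 0.624 -0.031  0.15 ] shift tool [0.0037 0.3926 0.0524]
```

```bash
python3 -m crank '[[0,0.038,0,0,0,0],[0,0.078,0,0,0,0],[0,0.118,0,0,0,0],[0,0.158,0,0,0,0],[0,0.195,0,0,0,0]]'; python3 go.py -130 0 150
```

```text
time: 2.35
ee_pos: [0.5352, 0.1459, 0.2023]
tcp_rot: [[0.903, 0.43, 0.001], [0.43, -0.903, 0.0], [0.001, 0.0, -1.0]]
force: [-0.1, 0.8, 0.2]
width: 0.116
t 2.35 stand mm [ 67.5   6.5 202.3] F stand [ 0.8 -0.2  0.2] w 0.116
det 1.0 rotvec to go [ 0.    -0.001  0.014]
target w [ 0.624 -0.031  0.15 ] shift tool [0.0038 0.1975 0.0524]
```

```bash
cat > wr.py <<'E'
import sys,pickle
from go import *
from bench import camera
tag=sys.argv[1];cam=sys.argv[2] if len(sys.argv)>2 else 'wrist'
p=camera(cam);pickle.dump(p,open(tag+'.pkl','wb'))
im=p['pixels'].copy()
for B,c in ((( -116,37.5,36),(0,0,255)),((-116,-37.5,36),(0,0,255)),((104,37.5,71),(0,255,0)),((104,-37.5,71),(0,255,0)),((70,31.5,45.7),(255,0,0)),((70,-31.5,45.7),(255,0,0)),((-70,31.5,26),(255,0,0)),((-70,-31.5,26),(255,0,0)),((-129,62,11),(255,255,0)),((-129,-62,11),(255,255,0))):
    q=proj(p,stand2w(np.array(B)/1000))[0]
    cv2.drawMarker(im,tuple(np.int32(np.round(q))),c,cv2.MARKER_CROSS,7,1)
cv2.imwrite(f'pics/{tag}.png',im)
E
python3 wr.py w1
```

```text
(no output)
```

View pics/w1.png

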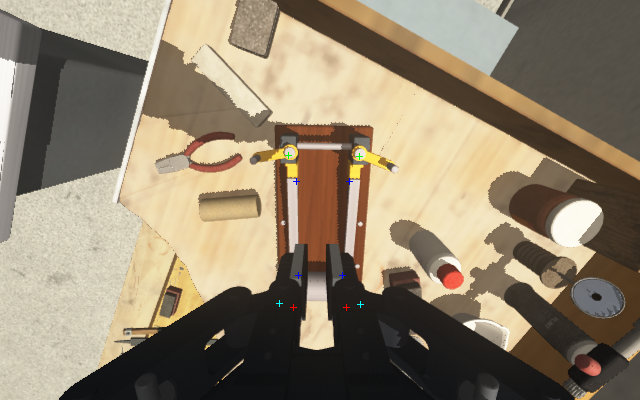

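```bash
python3 -m crank '[[0.001,0.04,0.01,0,0,0.014],[0.002,0.08,0.02,0,0,0.014],[0.003,0.12,0.03,0,0,0.014],[0.004,0.16,0.042,0,0,0.014],[0.004,0.197,0.052,0,0,0.014]]'; python3 go.py -130 0 60
```

```text
time: 2.82
ee_pos: [0.6238, -0.0297, 0.1495]
tcp_rot: [[0.909, 0.418, 0.001], [0.418, -0.909, -0.0], [0.001, 0.0, -1.0]]
force: [0.7, 0.6, 0.7]
width: 0.118
t 2.82 stand mm [-129.1   -0.6  149.5] F stand [ 0.2 -0.9  0.7] w 0.118
det 1.0 rotvec to go [ 0.    -0.001  0.   ]
target w [ 0.624 -0.031  0.06 ] shift tool [-0.0007  0.0009  0.0895]
```

```bash
python3 -m crank '[[0,0.001,0.025,0,0,0],[0,0.001,0.05,0,0,0],[0,0.001,0.07,0,0,0],[0,0.001,0.085,0,0,0],[0,0.001,0.089,0,0,0]]'; python3 go.py -130 0 24; python3 wr.py s2 side; python3 wr.py s2b scene;  python3 - <<'E'
from h import *
a=cv2.imread('pics/s2.png')[160:310,190:410];b=cv2.imread('pics/s2b.png')[160:310,220:420]
cv2.imwrite('pics/s2c.png',cv2.resize(a,None,fx=3.5,fy=3.5))
E
```

```text
time: 3.23
ee_pos: [0.6212, -0.0283, 0.0583]
tcp_rot: [[0.908, 0.418, -0.005], [0.418, -0.909, 0.0], [-0.004, -0.002, -1.0]]
force: [0.2, -1.1, 0.6]
width: 0.117
t 3.23 stand mm [-126.8    1.1   58.3] F stand [-1.1  0.3  0.6] w 0.117
det 1.0 rotvec to go [-0.002  0.004  0.001]
target w [ 0.624 -0.031  0.024] shift tool [0.0012 0.0033 0.0343]
```

View pics/s2c.png

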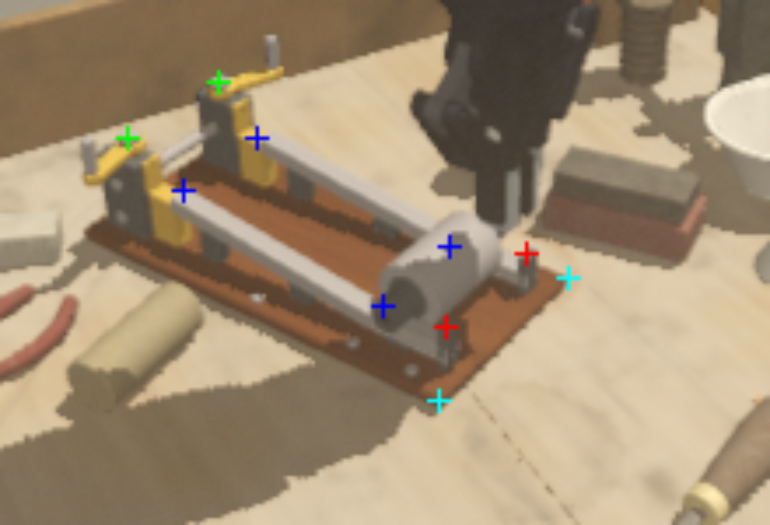

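```bash
python3 - <<'E'
from go import *;import pickle
p=pickle.load(open('s2.pkl','rb'));print((proj(p,[stand2w(np.array(a)/1000) for a in ((-127,1,58),(-127,21,58),(-127,-19,58),(-84,0,35))])-[190,160])*3.5)
W=cloud(p);
L=np.array([w2stand(w) for w in W[200:330,190:410].reshape(-1,3)])
for z0 in(.06,.065,.07,.075,.08):
  m=(abs(L[:,2]-z0)<.003)&(L[:,0]<-.09)&(L[:,0]>-.18)&(abs(L[:,1])<.08);q=L[m];print(z0,len(q),q.min(0) if len(q) else '',q.max(0) if len(q) else '')
E
```

```text
[[503.4623859  262.23718707]
 [481.51212687 282.16573702]
 [524.63792481 243.01200232]
 [436.49080822 268.3780815 ]]
0.06 0  
0.065 0  
0.07 0  
0.075 0  
0.08 0
```

```bash
python3 -m crank '[[0.001,0.002,0.01,0,0,0],[0.001,0.003,0.02,0,0,0],[0.001,0.003,0.03,0,0,0],[0.001,0.003,0.037,0,0,0],[0.001,0.003,0.037,0,0,0]]'; python3 go.py -115 0 21
```

```text
time: 3.75
ee_pos: [0.6239, -0.0309, 0.0222]
tcp_rot: [[0.908, 0.418, -0.003], [0.418, -0.908, 0.0], [-0.003, -0.001, -1.0]]
force: [0.2, 0.6, 0.3]
width: 0.117
t 3.75 stand mm [-130.2   -0.2   22.2] F stand [ 0.5 -0.5  0.3] w 0.117
det 1.0 rotvec to go [-0.001  0.003  0.001]
target w [ 0.617 -0.017  0.021] shift tool [-0.0002 -0.0152  0.0012]
```

```bash
python3 -m crank '[[0,-0.003,0,0,0,0],[0,-0.006,0,0,0,0],[0,-0.009,0,0,0,0],[0,-0.012,0,0,0,0],[0,-0.015,0,0,0,0]]'; python3 go.py -100 0 23
```

```text
time: 4.17
ee_pos: [0.6191, -0.0169, 0.0243]
tcp_rot: [[0.908, 0.418, 0.001], [0.418, -0.908, 0.0], [0.001, 0.0, -1.0]]
force: [-0.3, 0.4, -0.0]
width: 0.119
t 4.17 stand mm [-115.5   -1.7   24.3] F stand [ 0.5  0.1 -0. ] w 0.119
det 1.0 rotvec to go [ 0.    -0.001  0.001]
target w [ 0.611 -0.004  0.023] shift tool [-0.0017 -0.0155  0.0013]
```

```bash
python3 -m crank '[[0,-0.003,0,0,0,0],[0,-0.006,0,0,0,0],[0,-0.009,0,0,0,0],[0,-0.012,0,0,0,0],[0,-0.015,0,0,0,0]]'; python3 go.py -100 0 23;python3 wr.py s3 side;python3 - <<'E'
from h import *
a=cv2.imread('pics/s3.png')[160:310,190:410]
cv2.imwrite('pics/s3c.png',cv2.resize(a,None,fx=3.5,fy=3.5))
E
```

```text
time: 4.58
ee_pos: [0.6126, -0.0036, 0.0239]
tcp_rot: [[0.909, 0.418, 0.0], [0.418, -0.909, -0.0], [0.0, 0.0, -1.0]]
force: [-1.0, 0.1, 0.1]
width: 0.122
t 4.58 stand mm [-100.7   -1.4   23.9] F stand [0.5 0.8 0.1] w 0.122
det 1.0 rotvec to go [ 0. -0.  0.]
target w [ 0.611 -0.004  0.023] shift tool [-0.0014 -0.0007  0.0009]
```

View pics/s3c.png

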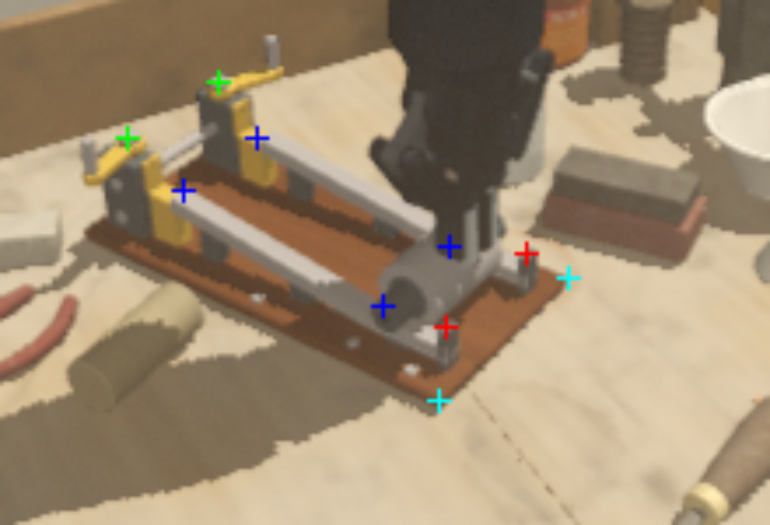

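```bash
python3 -m crank '[[-0.0005,-0.003,0,0,0,0],[-0.001,-0.006,0,0,0,0],[-0.0015,-0.009,0,0,0,0],[-0.0015,-0.012,-0.001,0,0,0],[-0.0015,-0.016,-0.001,0,0,0]]'; python3 go.py -80 0 25;python3 wr.py s4 side;python3 - <<'E'
from h import *
a=cv2.imread('pics/s4.png')[160:310,190:410]
cv2.imwrite('pics/s4c.png',cv2.resize(a,None,fx=3.5,fy=3.5))
E
```

```text
time: 5.05
ee_pos: [0.6058, 0.01, 0.0258]
tcp_rot: [[0.909, 0.417, 0.002], [0.417, -0.909, -0.0], [0.002, 0.001, -1.0]]
force: [0.8, -0.3, 6.9]
width: 0.123
t 5.05 stand mm [-85.5  -0.9  25.8] F stand [-0.7 -0.6  6.9] w 0.123
det 1.0 rotvec to go [ 0.001 -0.002 -0.   ]
target w [0.603 0.015 0.025] shift tool [-0.0009 -0.0055  0.0008]
```

View pics/s4c.png

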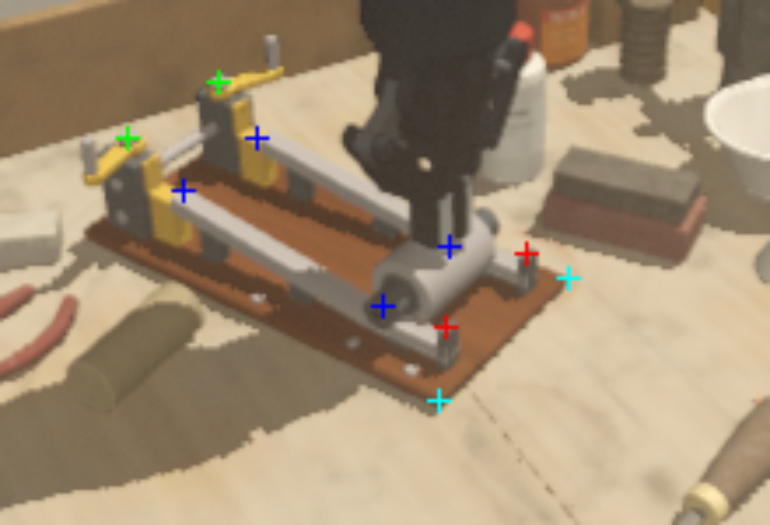

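```bash
python3 - <<'E'
from go import *;import pickle
for t in('s3','s4'):
    p=pickle.load(open(t+'.pkl','rb'));W=cloud(p)
    for (u,v) in [(430,225),(440,235),(460,220),(460,235),(430,200),(462,200),(440,270),(420,270),(390,303)]:
        U,V=int(190+u/3.5),int(160+v/3.5);print(t,(u,v),np.round(w2stand(W[V,U])*1000),p['pixels'][V,U])
    print((proj(p,[stand2w(np.array(a)/1000) for a in ((-85.5,-1,26),(-85,-1,60))])-[190,160])*3.5)
E
```

```text
s3 (430, 225) [-52. -36.  30.] [184 197 209]
s3 (440, 235) [-97.  16.  72.] [55 64 72]
s3 (460, 220) [-110.   16.   88.] [52 60 70]
s3 (460, 235) [-110.   16.   77.] [52 61 71]
s3 (430, 200) [-110.   43.  114.] [52 60 69]
s3 (462, 200) [-112.   16.  100.] [53 62 70]
s3 (440, 270) [-98.  18.  51.] [105 117 127]
s3 (420, 270) [-92.  26.  54.] [104 115 126]
s3 (390, 303) [-87.  46.  44.] [65 75 82]
[[440.08345575 281.85168528]
 [438.50847068 229.8885169 ]]
s4 (430, 225) [-91.  17.  77.] [52 61 69]
s4 (440, 235) [-93.  12.  68.] [79 90 96]
s4 (460, 220) [-93.  -8.  67.] [51 60 70]
s4 (460, 235) [-94.  -7.  57.] [50 60 68]
s4 (430, 200) [-92.  19.  93.] [51 60 67]
s4 (462, 200) [-96.  -8.  80.] [56 65 74]
s4 (440, 270) [-95.  14.  48.] [160 172 183]
s4 (420, 270) [-90.  23.  52.] [169 183 194]
s4 (390, 303) [-84.  43.  41.] [69 78 86]
[[440.08345575 281.85168528]
 [438.50847068 229.8885169 ]]
```

```bash
python3 - <<'E'
from go import *;import pickle
out=[]
for t in('s2','s3','s4'):
    p=pickle.load(open(t+'.pkl','rb'))
    out.append(cv2.resize(p['pixels'][190:250,290:350],None,fx=6,fy=6,interpolation=cv2.INTER_NEAREST))
    W=cloud(p);L=W.reshape(-1,3)
    c,s=np.cos(x[2]),np.sin(x[2]);D=L[:,:2]-x[:2];S=np.c_[D@[c,s],D@[-s,c],L[:,2]].reshape(400,640,3)
    b=p['pixels'].max(-1)
    for U in range(300,346,4):
        col=[(V,np.round(S[V,U]*1000).astype(int).tolist(),int(b[V,U])) for V in range(196,246,5)]
        if t!='s3':print(t,U,[c_[1]+[c_[2]] for c_ in col])
cv2.imwrite('pics/cmp.png',np.hstack(out)[:, :1080][:, ::1]) ;cv2.imwrite('pics/cmp.png',cv2.resize(np.hstack(out),(795,265)))
E
```

```text
s2 300 [[61, -145, -1, 222], [48, -128, -1, 222], [36, -111, -1, 224], [24, -95, -1, 210], [-18, -41, 33, 206], [-24, -33, 27, 126], [-22, -35, 13, 86], [-30, -24, 11, 132], [-71, 28, 48, 138], [-71, 28, 38, 121]]
s2 304 [[53, -149, -1, 218], [39, -130, 1, 221], [29, -117, -1, 222], [17, -100, -1, 220], [4, -83, 1, 217], [-33, -35, 30, 185], [-28, -41, 12, 106], [-37, -28, 11, 95], [-81, 28, 53, 148], [-82, 30, 43, 84]]
s2 308 [[45, -154, 0, 210], [33, -137, 0, 220], [21, -121, -1, 220], [8, -103, 1, 222], [-4, -87, 2, 222], [-41, -38, 31, 207], [-43, -35, 22, 127], [-79, 14, 54, 190], [-87, 24, 53, 123], [-89, 28, 45, 99]]
s2 312 [[-121, 57, 166, 71], [25, -142, 0, 217], [12, -123, 1, 216], [2, -110, -1, 219], [-11, -92, 1, 224], [-46, -44, 30, 215], [-73, -8, 50, 171], [-86, 11, 56, 205], [-93, 21, 53, 127], [-98, 28, 49, 129]]
s2 316 [[-132, 60, 172, 79], [-122, 47, 153, 69], [5, -129, 1, 207], [-5, -114, 0, 131], [-17, -99, 0, 208], [-29, -81, 2, 223], [-82, -8, 54, 198], [-90, 3, 52, 184], [-97, 14, 51, 127], [-101, 20, 45, 127]]
s2 320 [[-140, 62, 175, 70], [-133, 51, 158, 70],
[... 3357 characters left out ...]
2, 24, 132], [-102, -31, 13, 90]]
s4 336 [[-45, -132, 43, 155], [-44, -134, 29, 170], [-45, -133, 17, 163], [-45, -133, 4, 161], [-53, -122, 1, 222], [-63, -106, 1, 204], [-72, -92, -1, 220], [-82, -76, 1, 222], [-108, -36, 25, 204], [-107, -38, 11, 100]]
s4 340 [[-50, -140, 41, 158], [-52, -138, 29, 166], [-51, -139, 16, 161], [-51, -140, 2, 158], [-60, -126, 1, 216], [-69, -112, 0, 192], [-79, -96, 0, 153], [-114, -40, 36, 183], [-119, -33, 31, 92], [-119, -34, 19, 125]]
s4 344 [[-55, -149, 38, 178], [-54, -151, 23, 181], [-54, -150, 11, 166], [-56, -149, 0, 215], [-67, -131, 0, 207], [-76, -117, -1, 110], [-86, -100, 0, 127], [-95, -86, 1, 220], [-112, -58, 12, 168], [-120, -45, 12, 147]]
```

View pics/cmp.png

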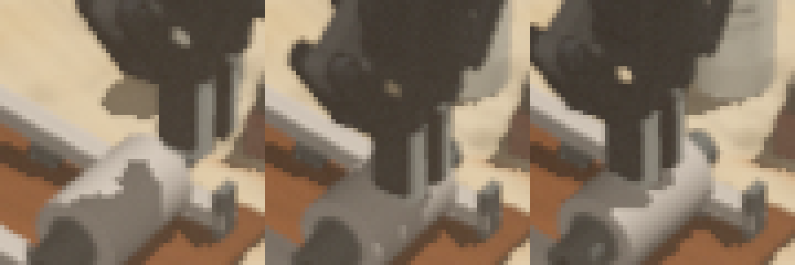

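```bash
python3 go.py; python3 -c "
import sys
sys.path.insert(0,'.')
import pickle,cv2
p=pickle.load(open('s2b.pkl','rb'));cv2.imwrite('pics/s2bc.png',cv2.resize(p['pixels'][150:290,250:430],None,fx=4,fy=4))"
```

```text
t 5.1 stand mm [-83.9  -0.8  25.7] F stand [-0.1 -0.1  8.7] w 0.123
det 1.0 rotvec to go [-0.    -0.002  0.001]
```

View pics/s2bc.png

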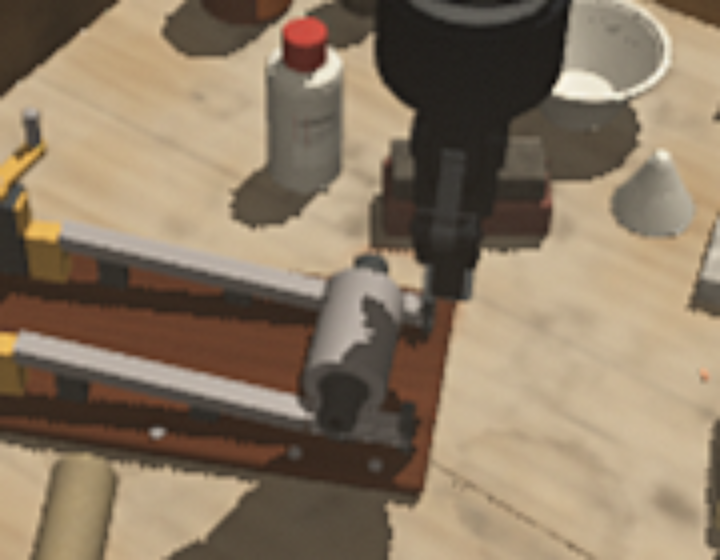

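```bash
python3 -m crank '[[0,0,-0.01,0,0,0],[0,0,-0.015,0,0,0],[0,0.015,-0.015,0,0,0],[0,0.035,-0.015,0,0,0],[0,0.046,-0.015,0,0,0]]'; python3 go.py -132 0 30;python3 wr.py s5 side;python3 wr.py s5b scene; python3 - <<'E'
from h import *;import pickle
a=pickle.load(open('s5.pkl','rb'))['pixels'][160:310,230:400];b=pickle.load(open('s5b.pkl','rb'))['pixels'][150:300,260:430]
cv2.imwrite('pics/s5c.png',cv2.resize(np.hstack([a,b]),None,fx=2.3,fy=2.3))
E
```

```text
time: 5.52
ee_pos: [0.6251, -0.0352, 0.0403]
tcp_rot: [[0.909, 0.416, 0.002], [0.416, -0.909, -0.002], [0.001, 0.003, -1.0]]
force: [-0.6, -1.3, -0.2]
width: 0.118
t 5.52 stand mm [-134.6    0.5   40.3] F stand [-0.9  1.1 -0.2] w 0.118
det 1.0 rotvec to go [ 0.003 -0.001 -0.002]
target w [ 0.624 -0.033  0.03 ] shift tool [ 0.0004 -0.0026  0.0102]
```

View pics/s5c.png

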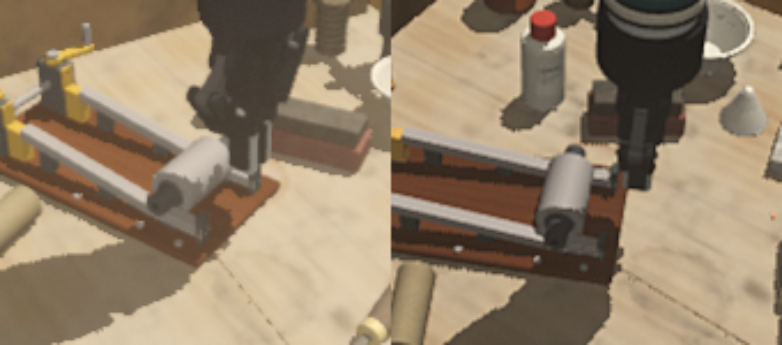

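```bash
cat > roll.py <<'E'
import sys,pickle
from go import *
from scipy.optimize import least_squares
for t in sys.argv[2:]:
    p=pickle.load(open(t+'.pkl','rb'));W=cloud(p)
    c,s=np.cos(x[2]),np.sin(x[2]);D=W[...,:2]-x[:2];S=np.dstack([D@[c,s],D@[-s,c],W[...,2]])
    g=float(sys.argv[1])/1000;h=.035+max(0,min(g+.07,.14))*.14
    b=p['pixels'].max(-1)
    for ys in((-.028,.028),(-.028,0),(0,.028)):
        m=(S[...,1]>ys[0])&(S[...,1]<ys[1])&(S[...,2]>h-.012)&(S[...,2]<h+.024)&(abs(S[...,0]-g)<.028)&(p['range_z']>0)
        q=S[m]
        f=least_squares(lambda a:np.hypot(q[:,0]-a[0],q[:,2]-a[1])-.02,[g,h],loss='cauchy',f_scale=.001);print(t,ys,len(q),'roll x,z mm',np.round(f.x*1000,1))
    m=(S[...,2]>.04)&(S[...,0]<g-.0215)&(S[...,0]>g-.09)&(abs(S[...,1])<.03)
    if m.any(): q=S[m];i=q[:,2].argsort()[:3];print('low tip pts',np.round(q[i]*1000))
E
python3 roll.py -84 s5 s5b
```

```text
s5 (-0.028, 0.028) 560 roll x,z mm [-79.7  34.8]
s5 (-0.028, 0) 232 roll x,z mm [-79.8  34.8]
s5 (0, 0.028) 328 roll x,z mm [-79.7  34.7]
low tip pts [[-140.   11.   70.]
 [-130.   12.   70.]
 [-141.   -6.   70.]]
s5b (-0.028, 0.028) 528 roll x,z mm [-77.7  33.4]
s5b (-0.028, 0) 226 roll x,z mm [-77.7  33.5]
s5b (0, 0.028) 302 roll x,z mm [-77.6  33.3]
low tip pts [[-144.   11.   68.]
 [-142.   12.   69.]
 [-145.   12.   69.]]
```

```bash
python3 -m crank '[[0,-0.002,0.01,0,0,0],[0,-0.002,0.022,0,0,0],[0,-0.002,0.034,0,0,0],[0,-0.002,0.044,0,0,0],[0,-0.002,0.047,0,0,0]]'; python3 go.py -115 0 -6
```

```text
time: 6.03
ee_pos: [0.6208, -0.0288, -0.0099]
tcp_rot: [[0.908, 0.419, -0.005], [0.419, -0.908, 0.001], [-0.004, -0.003, -1.0]]
force: [0.1, 0.5, 0.1]
width: 0.117
t 6.03 stand mm [-127.     1.6   -9.9] F stand [ 0.5 -0.3  0.1] w 0.117
det 1.0 rotvec to go [-0.003  0.004  0.002]
target w [ 0.617 -0.017 -0.006] shift tool [ 0.0016 -0.012  -0.0039]
```

```bash
python3 -m crank '[[0,-0.003,0,0,0,0],[0,-0.006,0,0,0,0],[0,-0.009,0,0,0,0],[0,-0.012,-0.0,0,0,0],[0,-0.014,-0.0,0,0,0]]'; python3 go.py -100 0 -6;python3 wr.py s6 side;python3 wr.py s6b scene; python3 roll.py -78 s6 s6b
```

```text
time: 6.45
ee_pos: [0.6174, -0.0164, -0.0065]
tcp_rot: [[0.908, 0.418, 0.001], [0.418, -0.908, 0.0], [0.001, 0.0, -1.0]]
force: [0.7, -0.6, -0.0]
width: 0.117
t 6.45 stand mm [-114.3   -0.4   -6.5] F stand [-0.8 -0.4 -0. ] w 0.117
det 1.0 rotvec to go [ 0.    -0.001  0.001]
target w [ 0.611 -0.004 -0.006] shift tool [-0.0004 -0.0143 -0.0005]
s6 (-0.028, 0.028) 252 roll x,z mm [-79.7  34.6]
s6 (-0.028, 0) 5 roll x,z mm [-79.6  34.6]
s6 (0, 0.028) 247 roll x,z mm [-79.7  34.6]
low tip pts [[-126.    5.   40.]
 [-121.   17.   41.]
 [-119.   18.   41.]]
s6b (-0.028, 0.028) 483 roll x,z mm [-77.7  33.4]
s6b (-0.028, 0) 186 roll x,z mm [-77.7  33.5]
s6b (0, 0.028) 297 roll x,z mm [-77.7  33.4]
low tip pts [[-115.   17.   40.]
 [-107.   18.   40.]
 [-116.   17.   41.]]
```

```bash
python3 -m crank '[[0,-0.003,0,0,0,0],[0,-0.006,0,0,0,0],[0,-0.009,0,0,0,0],[0,-0.012,-0.0,0,0,0],[0,-0.015,-0.0,0,0,0]]'; python3 go.py -80 0 -5;python3 wr.py s7 side;python3 wr.py s7b scene; python3 roll.py -70 s7 s7b;python3 - <<'E'
from h import *;import pickle
a=pickle.load(open('s7.pkl','rb'))['pixels'][160:310,230:400];b=pickle.load(open('s7b.pkl','rb'))['pixels'][150:300,260:430]
cv2.imwrite('pics/s7c.png',cv2.resize(np.hstack([a,b]),None,fx=2.3,fy=2.3))
E
```

```text
time: 6.97
ee_pos: [0.6109, -0.0035, -0.007]
tcp_rot: [[0.909, 0.418, 0.0], [0.418, -0.909, -0.0], [0.0, 0.0, -1.0]]
force: [0.9, -0.9, -0.2]
width: 0.116
t 6.97 stand mm [-99.8   0.1  -7. ] F stand [-1.2 -0.4 -0.2] w 0.116
det 1.0 rotvec to go [ 0. -0.  0.]
target w [ 0.603  0.015 -0.005] shift tool [ 0.0001 -0.0198 -0.002 ]
s7 (-0.028, 0.028) 236 roll x,z mm [-69.7  34.6]
s7 (-0.028, 0) 6 roll x,z mm [-66.4  37.6]
s7 (0, 0.028) 230 roll x,z mm [-69.7  34.6]
low tip pts [[-112.    8.   40.]
 [-108.  -18.   40.]
 [-111.    5.   40.]]
s7b (-0.028, 0.028) 450 roll x,z mm [-66.6  33.8]
s7b (-0.028, 0) 155 roll x,z mm [-66.6  33.8]
s7b (0, 0.028) 295 roll x,z mm [-66.6  33.8]
low tip pts [[ -98.   17.   40.]
 [-108.   11.   40.]
 [ -92.   19.   41.]]
```

View pics/s7c.png

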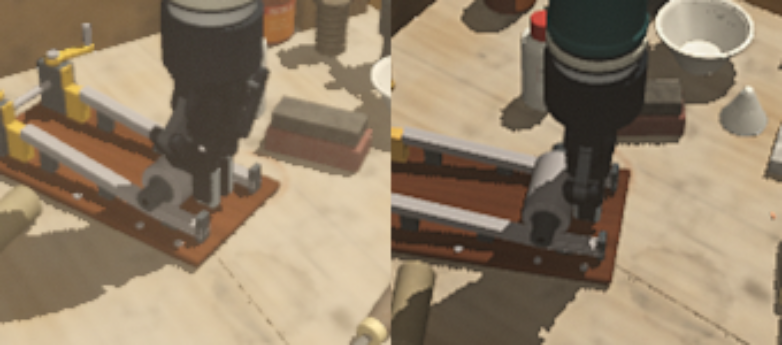

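```bash
python3 -m crank '[[0,-0.003,-0.0006,0,0,0],[0,-0.006,-0.0012,0,0,0],[0,-0.0095,-0.0018,0,0,0],[0,-0.013,-0.0024,0,0,0],[0,-0.0165,-0.003,0,0,0]]'; python3 go.py -70 0 0
```

```text
time: 7.48
ee_pos: [0.6041, 0.0115, -0.0039]
tcp_rot: [[0.909, 0.418, 0.0], [0.418, -0.909, -0.0], [0.0, 0.0, -1.0]]
force: [1.2, -2.9, 1.0]
width: 0.118
t 7.48 stand mm [-83.4   0.   -3.9] F stand [-3.1  0.1  1. ] w 0.118
det 1.0 rotvec to go [ 0. -0.  0.]
target w [0.599 0.024 0.   ] shift tool [ 0.     -0.0134 -0.0039]
```

```bash
python3 -m crank '[[0,-0.0035,-0.0006,0,0,0],[0,-0.007,-0.0012,0,0,0],[0,-0.0105,-0.0018,0,0,0],[0,-0.014,-0.0024,0,0,0],[0,-0.0175,-0.003,0,0,0]]'; python3 go.py -60 0 3;python3 wr.py s8 side;python3 wr.py s8b scene; python3 roll.py -33 s8 s8b;python3 - <<'E'
from h import *;import pickle
a=pickle.load(open('s8.pkl','rb'))['pixels'][160:310,230:400];b=pickle.load(open('s8b.pkl','rb'))['pixels'][150:300,260:430]
cv2.imwrite('pics/s8c.png',cv2.resize(np.hstack([a,b]),None,fx=2.3,fy=2.3))
E
```

```text
time: 7.9
ee_pos: [0.5966, 0.0276, -0.001]
tcp_rot: [[0.909, 0.418, 0.0], [0.418, -0.909, -0.0], [0.0, 0.0, -1.0]]
force: [0.8, -1.7, 0.4]
width: 0.118
t 7.9 stand mm [-65.6   0.1  -1. ] F stand [-1.9 -0.   0.4] w 0.118
det 1.0 rotvec to go [ 0.    -0.     0.001]
target w [0.594 0.033 0.003] shift tool [ 0.0001 -0.0056 -0.004 ]
s8 (-0.028, 0.028) 222 roll x,z mm [-35.5  39.5]
s8 (-0.028, 0) 5 roll x,z mm [-37.3  39.4]
s8 (0, 0.028) 217 roll x,z mm [-35.5  39.4]
low tip pts [[-55.  25.  40.]
 [-72.  17.  40.]
 [-56.  14.  40.]]
s8b (-0.028, 0.028) 394 roll x,z mm [-32.   38.6]
s8b (-0.028, 0) 132 roll x,z mm [-32.1  38.7]
s8b (0, 0.028) 262 roll x,z mm [-32.   38.5]
low tip pts [[-70.  13.  41.]
 [-72.  13.  41.]
 [-64.  17.  41.]]
```

View pics/s8c.png

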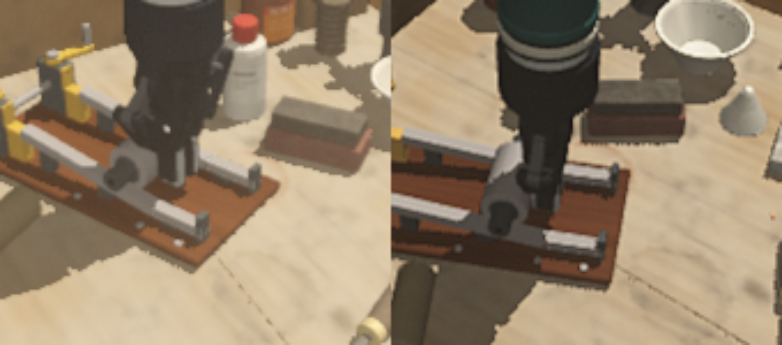

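Rolling squarely at about x = -34, with steady contact of about 2 N. I'll continue.

```bash
python3 -m crank '[[0,-0.0035,-0.0006,0,0,0],[0,-0.007,-0.0012,0,0,0],[0,-0.0105,-0.0018,0,0,0],[0,-0.014,-0.0024,0,0,0],[0,-0.0175,-0.003,0,0,0]]'; python3 go.py -60 0 3
```

```text
time: 8.42
ee_pos: [0.5893, 0.0435, 0.002]
tcp_rot: [[0.909, 0.418, -0.0], [0.418, -0.909, 0.0], [-0.0, -0.0, -1.0]]
force: [0.6, -2.6, 0.1]
width: 0.122
t 8.42 stand mm [-48.1   0.1   2. ] F stand [-2.6  0.6  0.1] w 0.122
det 1.0 rotvec to go [-0.  0.  0.]
target w [0.594 0.033 0.003] shift tool [ 0.0001  0.0119 -0.001 ]
```

```bash
python3 -m crank '[[0,-0.0035,-0.0006,0,0,0],[0,-0.007,-0.0012,0,0,0],[0,-0.0105,-0.0018,0,0,0],[0,-0.014,-0.0024,0,0,0],[0,-0.0175,-0.003,0,0,0]]'; python3 go.py -60 0 3
```

```text
time: 8.83
ee_pos: [0.582, 0.0594, 0.005]
tcp_rot: [[0.909, 0.418, 0.0], [0.418, -0.909, -0.0], [0.0, 0.0, -1.0]]
force: [2.1, -2.7, -0.0]
width: 0.117
t 8.83 stand mm [-30.6   0.1   5. ] F stand [-3.3 -0.8 -0. ] w 0.117
det 1.0 rotvec to go [ 0. -0.  0.]
target w [0.594 0.033 0.003] shift tool [0.0001 0.0294 0.002 ]
```

```bash
python3 -m crank '[[0,-0.0035,-0.0006,0,0,0],[0,-0.007,-0.0012,0,0,0],[0,-0.0105,-0.0018,0,0,0],[0,-0.014,-0.0024,0,0,0],[0,-0.0175,-0.003,0,0,0]]'; python3 go.py -60 0 3
```

```text
time: 9.25
ee_pos: [0.5747, 0.0753, 0.008]
tcp_rot: [[0.909, 0.418, 0.0], [0.418, -0.909, -0.0], [-0.0, 0.0, -1.0]]
force: [1.3, -3.4, 0.3]
width: 0.121
t 9.25 stand mm [-13.1   0.1   8. ] F stand [-3.7  0.3  0.3] w 0.121
det 1.0 rotvec to go [0. 0. 0.]
target w [0.594 0.033 0.003] shift tool [0.0001 0.0469 0.005 ]
```

```bash
python3 -m crank '[[0,-0.0035,-0.0006,0,0,0],[0,-0.007,-0.0012,0,0,0],[0,-0.0105,-0.0018,0,0,0],[0,-0.014,-0.0024,0,0,0],[0,-0.0175,-0.003,0,0,0]]'; python3 go.py 35 0 15;python3 wr.py s9 side;python3 wr.py s9b scene; python3 roll.py 35 s9 s9b;python3 - <<'E'
from h import *;import pickle
a=pickle.load(open('s9.pkl','rb'))['pixels'][130:280,190:360];b=pickle.load(open('s9b.pkl','rb'))['pixels'][150:300,220:390]
cv2.imwrite('pics/s9c.png',cv2.resize(np.hstack([a,b]),None,fx=2.3,fy=2.3))
E
```

```text
time: 9.67
ee_pos: [0.5674, 0.0912, 0.011]
tcp_rot: [[0.909, 0.418, 0.0], [0.418, -0.909, -0.0], [0.0, 0.0, -1.0]]
force: [1.8, -2.9, 1.4]
width: 0.121
t 9.67 stand mm [ 4.4  0.1 11. ] F stand [-3.4 -0.4  1.4] w 0.121
det 1.0 rotvec to go [ 0. -0.  0.]
target w [0.555 0.119 0.015] shift tool [ 0.0001 -0.0306 -0.004 ]
s9 (-0.028, 0.028) 210 roll x,z mm [34.6 49.4]
s9 (-0.028, 0) 5 roll x,z mm [27.  49.9]
s9 (0, 0.028) 205 roll x,z mm [34.6 49.3]
low tip pts [[-5. 11. 41.]
 [-1. -6. 41.]
 [ 7. 11. 41.]]
s9b (-0.028, 0.028) 334 roll x,z mm [38.  48.4]
s9b (-0.028, 0) 77 roll x,z mm [38.3 48.3]
s9b (0, 0.028) 257 roll x,z mm [38.  48.4]
low tip pts [[-3. -5. 40.]
 [ 9. 13. 41.]
 [-1. 11. 41.]]
```

View pics/s9c.png

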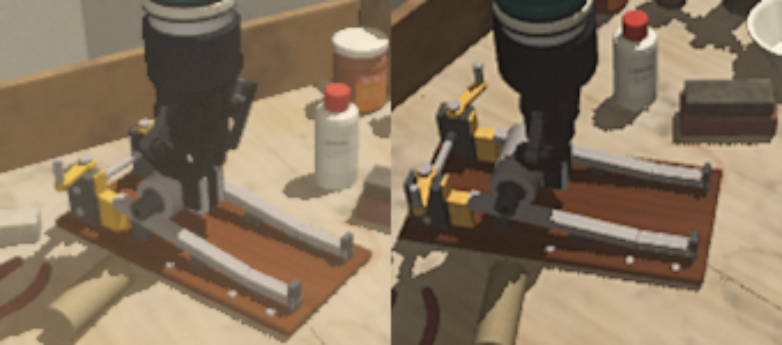

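```bash
python3 -m crank '[[0,-0.0035,-0.0006,0,0,0],[0,-0.007,-0.0012,0,0,0],[0,-0.0105,-0.0018,0,0,0],[0,-0.014,-0.0024,0,0,0],[0,-0.0175,-0.003,0,0,0]]'; python3 go.py 38 0 15
```

```text
time: 10.18
ee_pos: [0.56, 0.1071, 0.014]
tcp_rot: [[0.909, 0.418, -0.0], [0.418, -0.909, 0.0], [-0.0, -0.0, -1.0]]
force: [1.2, -1.5, 0.1]
width: 0.123
t 10.18 stand mm [21.9  0.2 14. ] F stand [-1.9 -0.5  0.1] w 0.123
det 1.0 rotvec to go [-0.  0.  0.]
target w [0.553 0.122 0.015] shift tool [ 0.0002 -0.0161 -0.001 ]
```

```bash
python3 -m crank '[[0,-0.003,-0.0006,0,0,0],[0,-0.006,-0.0012,0,0,0],[0,-0.009,-0.0016,0,0,0],[0,-0.0115,-0.002,0,0,0],[0,-0.0135,-0.002,0,0,0]]'; python3 go.py 38 0 15;python3 wr.py s10 side;python3 wr.py s10b scene; python3 roll.py 69 s10 s10b
```

```text
time: 10.6
ee_pos: [0.5543, 0.1196, 0.016]
tcp_rot: [[0.908, 0.418, -0.0], [0.418, -0.908, 0.0], [-0.0, -0.0, -1.0]]
force: [1.0, -1.5, 0.8]
width: 0.121
t 10.6 stand mm [35.6  0.2 16. ] F stand [-1.7 -0.3  0.8] w 0.121
det 1.0 rotvec to go [-0.     0.     0.001]
target w [0.553 0.122 0.015] shift tool [ 0.0002 -0.0024  0.001 ]
s10 (-0.028, 0.028) 204 roll x,z mm [65.7 53.7]
s10 (-0.028, 0) 2 roll x,z mm [85.  74.4]
s10 (0, 0.028) 202 roll x,z mm [65.7 53.7]
low tip pts [[35. 29. 40.]
 [40. 30. 41.]
 [38. 30. 42.]]
s10b (-0.028, 0.028) 285 roll x,z mm [68.3 52.6]
s10b (-0.028, 0) 53 roll x,z mm [68.1 52.8]
s10b (0, 0.028) 232 roll x,z mm [68.4 52.6]
low tip pts [[30. -7. 44.]
 [43. 11. 44.]
 [28. 12. 47.]]
```

```bash
python3 -m crank '[[0,-0.0018,0,0,0,0],[0,-0.0036,0,0,0,0],[0,-0.0054,0,0,0,0],[0,-0.0072,0,0,0,0],[0,-0.009,0,0,0,0]]'; python3 go.py 38 0 15;python3 wr.py s11 side;python3 wr.py s11b scene; python3 roll.py 76 s11 s11b;python3 - <<'E'
from h import *;import pickle
a=pickle.load(open('s11.pkl','rb'))['pixels'][130:280,190:360];b=pickle.load(open('s11b.pkl','rb'))['pixels'][150:300,220:390]
cv2.imwrite('pics/s11c.png',cv2.resize(np.hstack([a,b]),None,fx=2.3,fy=2.3))
E
```

```text
time: 11.12
ee_pos: [0.5499, 0.1283, 0.0157]
tcp_rot: [[0.908, 0.418, -0.002], [0.418, -0.908, 0.001], [-0.001, -0.001, -1.0]]
force: [0.3, -0.4, -0.2]
width: 0.119
t 11.12 stand mm [45.4  0.5 15.7] F stand [-0.5 -0.2 -0.2] w 0.119
det 1.0 rotvec to go [-0.001  0.001  0.001]
target w [0.553 0.122 0.015] shift tool [0.0005 0.0074 0.0007]
s11 (-0.028, 0.028) 215 roll x,z mm [78.8 50.1]
s11 (-0.028, 0) 1 roll x,z mm [74.9 50.1]
s11 (0, 0.028) 214 roll x,z mm [78.8 50.2]
low tip pts [[39. 28. 40.]
 [35. 30. 41.]
 [40. 29. 41.]]
s11b (-0.028, 0.028) 283 roll x,z mm [80.9 49. ]
s11b (-0.028, 0) 47 roll x,z mm [80.  49.5]
s11b (0, 0.028) 236 roll x,z mm [80.9 49. ]
low tip pts [[46. 29. 41.]
 [44. 12. 44.]
 [38. 12. 45.]]
```

View pics/s11c.png

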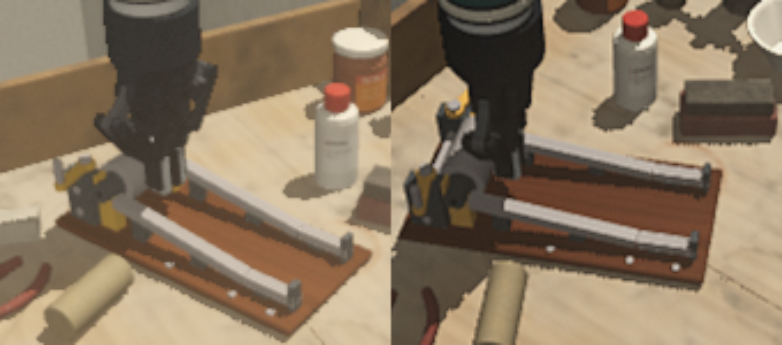

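```bash
python3 -m crank '[[0,0.006,0,0,0,0],[0,0.016,0,0,0,0],[0,0.028,-0.005,0,0,0],[0,0.034,-0.03,0,0,0],[0,0.034,-0.065,0,0,0]]' 0; python3 -m crank '[[0,0,-0.015,0,0,0],[0,0,-0.025,0,0,0],[0,0,-0.025,0,0,0],[0,0,-0.025,0,0,0],[0,0,-0.025,0,0,0]]'; python3 wr.py s12 side;python3 wr.py s12b scene; python3 roll.py 78 s12 s12b; python3 go.py 100 105 120;python3 - <<'E'
from h import *;import pickle
a=pickle.load(open('s12.pkl','rb'))['pixels'][110:260,190:360];b=pickle.load(open('s12b.pkl','rb'))['pixels'][130:280,220:390]
cv2.imwrite('pics/s12c.png',cv2.resize(np.hstack([a,b]),None,fx=2.3,fy=2.3))
E
```

```text
time: 11.63
ee_pos: [0.5641, 0.0918, 0.0798]
tcp_rot: [[0.911, 0.413, -0.004], [0.413, -0.911, -0.003], [-0.005, 0.001, -1.0]]
force: [0.9, 0.3, 0.2]
width: -0.001
time: 12.05
ee_pos: [0.5641, 0.096, 0.1049]
tcp_rot: [[0.909, 0.418, -0.002], [0.418, -0.909, -0.0], [-0.002, -0.0, -1.0]]
force: [-0.1, 0.7, -0.8]
width: 0.001
s12 (-0.028, 0.028) 481 roll x,z mm [78.5 50.3]
s12 (-0.028, 0) 208 roll x,z mm [78.4 50.4]
s12 (0, 0.028) 273 roll x,z mm [78.5 50.3]
low tip pts [[38. 30. 42.]
 [43. 30. 42.]
 [48. 30. 43.]]
s12b (-0.028, 0.028) 506 roll x,z mm [80.8 49.1]
s12b (-0.028, 0) 221 roll x,z mm [80.7 49.2]
s12b (0, 0.028) 285 roll x,z mm [80.8 49. ]
low tip pts [[ 46.  29.  41.]
 [ 10.   5. 132.]
 [ 15.   7. 133.]]
t 12.15 stand mm [ 10.3   1.2 104.6] F stand [-0.4 -0.   0.2] w -0.002
det 1.0 rotvec to go [-0.001  0.003  0.001]
target w [0.432 0.134 0.12 ] shift tool [-0.1037 -0.0898 -0.0151]
```

View pics/s12c.png

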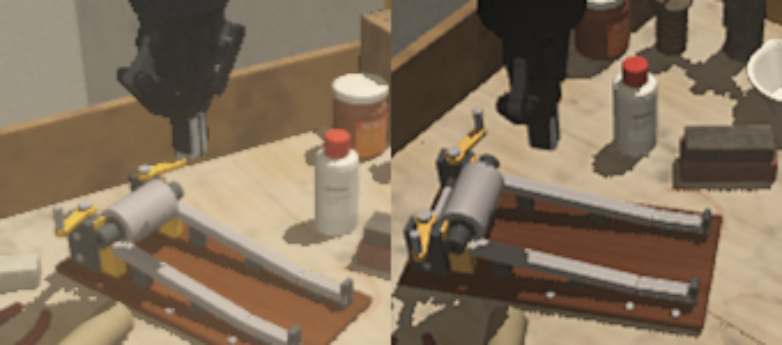

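```bash
python3 - <<'E'
from go import *;import pickle
for t in('scene0','side0'):
    p=pickle.load(open(t+'.pkl','rb'));W=cloud(p)
    c,s=np.cos(x[2]),np.sin(x[2]);D=W[...,:2]-x[:2];S=np.dstack([D@[c,s],D@[-s,c],W[...,2]])
    for y0 in (-.16,-.12,-.08,-.04,0,.06,.12):
        m=(abs(S[...,1]-y0)<.015)&(S[...,2]>.05)&(S[...,0]>.135)&(S[...,0]<.5)
        if m.any(): print(t,y0,'min x',S[m][:,0].min().round(3),'zmax',np.percentile(S[m][:,2],95).round(3))
E
```

```text
scene0 -0.16 min x 0.156 zmax 0.087
scene0 -0.12 min x 0.173 zmax 0.087
scene0 -0.08 min x 0.192 zmax 0.087
scene0 -0.04 min x 0.21 zmax 0.087
scene0 0 min x 0.228 zmax 0.087
scene0 0.06 min x 0.256 zmax 0.087
scene0 0.12 min x 0.283 zmax 0.087
side0 -0.16 min x 0.152 zmax 0.087
side0 -0.12 min x 0.169 zmax 0.088
side0 -0.08 min x 0.188 zmax 0.088
side0 -0.04 min x 0.207 zmax 0.088
side0 0 min x 0.226 zmax 0.088
side0 0.06 min x 0.254 zmax 0.087
side0 0.12 min x 0.279 zmax 0.088
```

```bash
python3 -m crank '[[-0.015,-0.025,0,0,0,0],[-0.03,-0.05,0,0,0,0],[-0.048,-0.075,0,0,0,0],[-0.065,-0.1,0,0,0,0],[-0.074,-0.112,0,0,0,0]]';python3 go.py 121 74 48
```

```text
time: 12.57
ee_pos: [0.4461, 0.1686, 0.1046]
tcp_rot: [[0.907, 0.421, -0.006], [0.421, -0.907, -0.001], [-0.006, -0.002, -1.0]]
force: [-1.0, 0.4, 0.1]
width: -0.003
t 12.57 stand mm [125.3  78.1 104.6] F stand [0.8 0.8 0.1] w -0.003
det 1.0 rotvec to go [-0.002  0.006  0.004]
target w [0.452 0.166 0.048] shift tool [0.0044 0.0044 0.0565]
```

```bash
python3 -m crank '[[0,0,0.01,0,0,0],[0,0,0.025,0,0,0],[0,0,0.04,0,0,0],[0,0,0.053,0,0,0],[0,0,0.056,0,0,0]]';python3 go.py 121 74 48; python3 wr.py s13 side;python3 wr.py s13b scene;python3 - <<'E'
from h import *;import pickle
a=pickle.load(open('s13.pkl','rb'))['pixels'][110:260,170:340];b=pickle.load(open('s13b.pkl','rb'))['pixels'][130:280,200:370]
cv2.imwrite('pics/s13c.png',cv2.resize(np.hstack([a,b]),None,fx=2.3,fy=2.3))
E
```

```text
time: 12.98
ee_pos: [0.4503, 0.1662, 0.0474]
tcp_rot: [[0.909, 0.417, -0.003], [0.417, -0.909, -0.002], [-0.004, 0.001, -1.0]]
force: [-0.0, -1.3, -0.2]
width: -0.003
t 12.98 stand mm [121.3  75.2  47.4] F stand [-1.1  0.6 -0.2] w -0.003
det 1.0 rotvec to go [ 0.001  0.004 -0.   ]
target w [0.452 0.166 0.048] shift tool [ 0.0012  0.0003 -0.0006]
```

View pics/s13c.png

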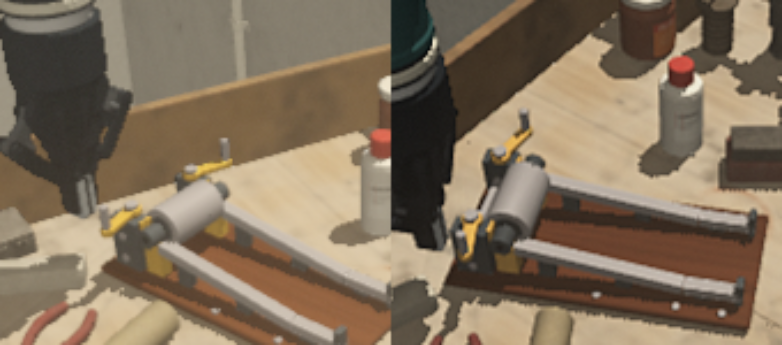

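```bash
python3 -m crank '[[0,0.004,0,0,0,0],[0,0.008,0,0,0,0],[0,0.012,0,0,0,0],[0,0.016,0,0,0,0],[0,0.019,0,0,0,0]]';python3 go.py 94 75 48; python3 -m crank '[[0,0.003,0,0,0,0],[0,0.006,0,0,0,0],[0,0.009,0,0,0,0],[0,0.009,0,0,0,0],[0,0.009,0,0,0,0]]';python3 go.py 94 75 48; python3 wr.py s14 side;python3 wr.py s14b scene;python3 - <<'E'
from h import *;import pickle
a=pickle.load(open('s14.pkl','rb'))['pixels'][110:260,170:340];b=pickle.load(open('s14b.pkl','rb'))['pixels'][130:280,200:370]
cv2.imwrite('pics/s14c.png',cv2.resize(np.hstack([a,b]),None,fx=2.3,fy=2.3))
E
```

```text
time: 13.5
ee_pos: [0.46, 0.1498, 0.0505]
tcp_rot: [[0.909, 0.418, 0.002], [0.418, -0.909, 0.001], [0.002, 0.0, -1.0]]
force: [1.5, 1.4, 0.1]
width: 0.004
t 13.5 stand mm [102.4  73.3  50.5] F stand [ 0.7 -2.   0.1] w 0.004
det 1.0 rotvec to go [ 0.    -0.002  0.   ]
target w [0.462 0.141 0.048] shift tool [-0.0017  0.0084  0.0025]
time: 13.92
ee_pos: [0.4627, 0.1413, 0.0499]
tcp_rot: [[0.909, 0.417, 0.0], [0.417, -0.909, -0.0], [-0.0, 0.0, -1.0]]
force: [-0.5, -0.5, -0.4]
width: -0.002
t 13.92 stand mm [93.6 74.3 49.9] F stand [-0.3  0.7 -0.4] w -0.002
det 1.0 rotvec to go [ 0.  0. -0.]
target w [0.462 0.141 0.048] shift tool [-0.0007 -0.0004  0.0019]
```

View pics/s14c.png

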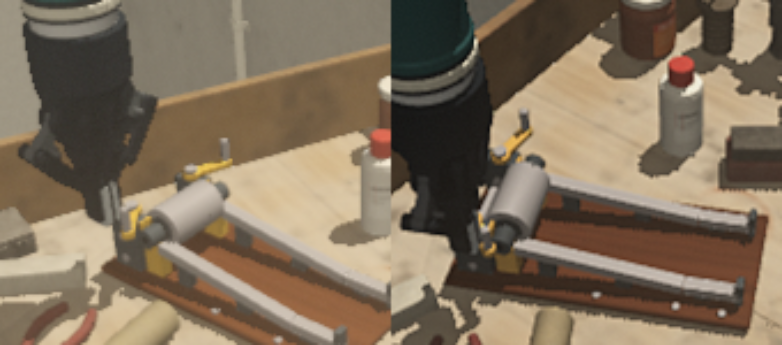

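```bash
python3 -m crank '[[0,-0.004,0,0,0,0],[-0.008,-0.004,0,0,0,0],[-0.016,-0.003,0.002,0,0,0],[-0.02,0.01,0.002,0,0,0],[-0.02,0.022,0.002,0,0,0]]';python3 -m crank '[[0,0,0,0,0,0],[0.002,0,0,0,0,0],[0.005,0,0,0,0,0],[0.008,0,0,0,0,0],[0.011,0,0,0,0,0]]';python3 go.py 72 56 48
```

```text
time: 14.43
ee_pos: [0.4506, 0.1126, 0.0475]
tcp_rot: [[0.908, 0.419, -0.004], [0.419, -0.908, -0.001], [-0.004, -0.001, -1.0]]
force: [0.6, -1.2, 0.3]
width: -0.005
time: 14.85
ee_pos: [0.4639, 0.119, 0.0479]
tcp_rot: [[0.908, 0.419, 0.0], [0.419, -0.908, 0.0], [0.0, -0.0, -1.0]]
force: [0.3, -0.1, -0.8]
width: 0.0
t 14.85 stand mm [72.8 82.6 47.9] F stand [-0.2 -0.2 -0.8] w 0.0
det 1.0 rotvec to go [-0.    -0.     0.002]
target w [0.488 0.129 0.048] shift tool [ 0.0266  0.0009 -0.0001]
```

```bash
python3 -m crank '[[0.003,0,0,0,0,0],[0.007,0,0,0,0,0],[0.011,0,0,0,0,0],[0.015,0,0,0,0,0],[0.019,0,0,0,0,0]]';python3 go.py 72 56 48; python3 -m crank '[[0.002,0,0,0,0,0],[0.004,0,0,0,0,0],[0.006,0,0,0,0,0],[0.007,0,0,0,0,0],[0.007,0,0,0,0,0]]';python3 go.py 72 54.5 48; python3 wr.py s15 side;python3 wr.py s15b scene;python3 - <<'E'
from h import *;import pickle
a=pickle.load(open('s15.pkl','rb'))['pixels'][110:260,170:340];b=pickle.load(open('s15b.pkl','rb'))['pixels'][130:280,200:370]
cv2.imwrite('pics/s15c.png',cv2.resize(np.hstack([a,b]),None,fx=2.3,fy=2.3))
E
```

```text
time: 15.27
ee_pos: [0.4767, 0.1187, 0.0474]
tcp_rot: [[0.911, 0.413, -0.008], [0.413, -0.911, -0.008], [-0.011, 0.004, -1.0]]
force: [-3.9, -17.8, 7.6]
width: -0.0
t 15.27 stand mm [67.2 71.1 47.4] F stand [-14.6  11.    7.6] w -0.0
det 1.0 rotvec to go [ 0.004  0.011 -0.005]
target w [0.488 0.129 0.048] shift tool [ 0.015  -0.0048 -0.0007]
time: 15.68
ee_pos: [0.488, 0.1182, 0.048]
tcp_rot: [[0.913, 0.409, 0.001], [0.409, -0.913, -0.01], [-0.003, 0.01, -1.0]]
force: [1.9, -19.6, 3.9]
width: 0.001
t 15.68 stand mm [62.1 61.  48. ] F stand [-18.6   6.4   3.9] w 0.001
det 1.0 rotvec to go [ 0.01   0.003 -0.01 ]
target w [0.49  0.13  0.048] shift tool [ 0.0064 -0.01   -0.0001]
```

View pics/s15c.png

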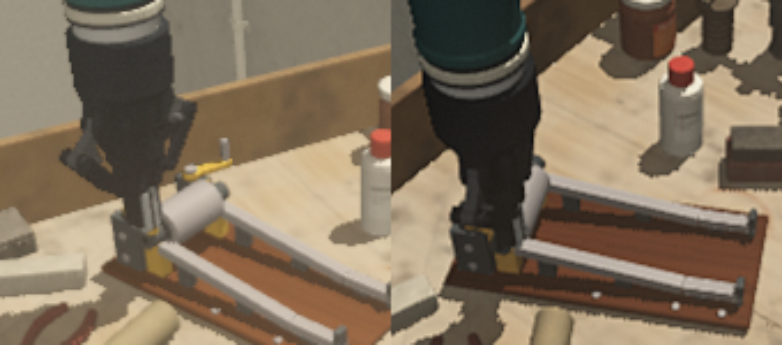

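```bash
python3 -m crank '[[0,0.008,0,0,0,0],[-0.008,0.01,0,0,0,0],[-0.02,0.012,0,0,0,0],[-0.035,0.012,0,0,0,0],[-0.05,0.012,-0.005,0,0,0]]';python3 go.py 72 95 48; python3 wr.py s16 side;python3 wr.py s16b scene;python3 - <<'E'
from h import *;import pickle
a=pickle.load(open('s16.pkl','rb'))['pixels'][150:220,200:280];b=pickle.load(open('s16b.pkl','rb'))['pixels'][160:240,210:290]
cv2.imwrite('pics/s16c.png',np.hstack([cv2.resize(a,(390,390)),cv2.resize(b,(390,390))]))
E
```

```text
time: 16.2
ee_pos: [0.4448, 0.0978, 0.0524]
tcp_rot: [[0.908, 0.42, -0.002], [0.42, -0.908, 0.001], [-0.002, -0.001, -1.0]]
force: [0.1, -0.1, -0.3]
width: -0.007
t 16.2 stand mm [ 61.5 108.7  52.4] F stand [-0.2 -0.  -0.3] w -0.007
det 1.0 rotvec to go [-0.001  0.002  0.003]
target w [0.453 0.113 0.048] shift tool [ 0.0137 -0.0104  0.0044]
```

View pics/s16c.png

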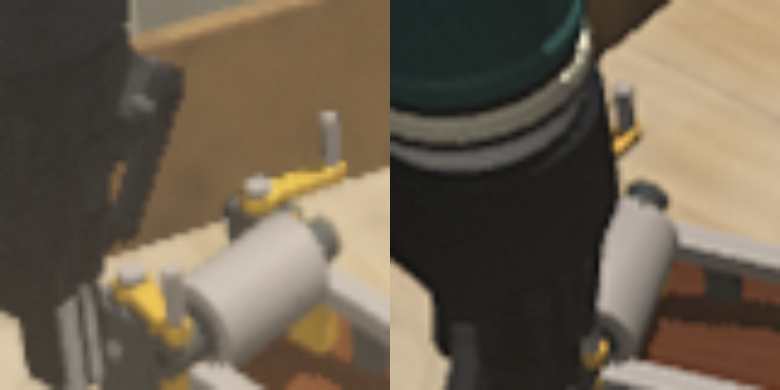

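```bash
python3 - <<'E'
from go import *;import pickle
p=pickle.load(open('s16.pkl','rb'))
for a in (0,.1,.2,.4,.6,.8,.9):
    k=[104-36*np.cos(a),37.5+36*np.sin(a)]
    q=proj(p,[stand2w(np.array([*k,z])/1000) for z in(90,69)])
    print(a,np.round((q-[200,150])*[4.875,5.57]),np.round(k))
print(np.round((proj(p,[stand2w(np.array([104,37.5,71])/1000)])-[200,150])*[4.875,5.57]))
E
```

```text
0 [[186. 257.]
 [192. 309.]] [68. 38.]
0.1 [[179. 262.]
 [185. 313.]] [68. 41.]
0.2 [[172. 266.]
 [178. 317.]] [69. 45.]
0.4 [[155. 273.]
 [161. 324.]] [71. 52.]
0.6 [[137. 278.]
 [144. 330.]] [74. 58.]
0.8 [[118. 281.]
 [125. 333.]] [79. 63.]
0.9 [[109. 282.]
 [116. 333.]] [82. 66.]
[[126. 273.]]
```

```bash
python3 -m crank '[[0,-0.006,0.001,0,0,0],[0.01,-0.014,0.003,0,0,0],[0.02,-0.016,0.004,0,0,0],[0.03,-0.016,0.004,0,0,0],[0.036,-0.016,0.004,0,0,0]]';python3 go.py 77 65 48;
```

```text
time: 16.72
ee_pos: [0.4761, 0.1289, 0.0488]
tcp_rot: [[0.908, 0.42, 0.003], [0.42, -0.908, 0.001], [0.003, 0.0, -1.0]]
force: [0.0, -0.5, -0.6]
width: -0.0
t 16.72 stand mm [76.7 67.3 48.8] F stand [-0.5  0.2 -0.6] w -0.0
det 1.0 rotvec to go [ 0.    -0.003  0.003]
target w [0.478 0.13  0.048] shift tool [ 0.0023 -0.0003  0.0008]
```

```bash
python3 -m crank '[[0.001,0,0,0,0,0],[0.003,0,0,0,0,0],[0.005,0,0,0,0,0],[0.007,0,0,0,0,0],[0.009,0,0,0,0,0]]';python3 go.py 77 54.5 48;
```

```text
time: 17.13
ee_pos: [0.4807, 0.13, 0.0489]
tcp_rot: [[0.909, 0.417, -0.001], [0.417, -0.909, -0.0], [-0.001, -0.0, -1.0]]
force: [-0.9, -1.2, 0.9]
width: -0.002
t 17.13 stand mm [75.8 62.7 48.9] F stand [-0.8  1.3  0.9] w -0.002
det 1.0 rotvec to go [-0.     0.001 -0.   ]
target w [0.488 0.135 0.048] shift tool [ 0.0082 -0.0013  0.0009]
```

```bash
python3 -m crank '[[0.002,0,0,0,0,0],[0.004,0,0,0,0,0],[0.006,0,0,0,0,0],[0.0075,0,0,0,0,0],[0.0085,0,0,0,0,0]]';python3 go.py 77 54.5 48;python3 -m crank '[[0.001,0,0,0,0,0],[0.002,0,0,0,0,0],[0.002,0,0,0,0,0],[0.002,0,0,0,0,0],[0.002,0,0,0,0,0]]';python3 go.py 77 54.5 48
```

```text
time: 17.55
ee_pos: [0.489, 0.1341, 0.0489]
tcp_rot: [[0.909, 0.418, 0.0], [0.418, -0.909, 0.0], [0.0, -0.0, -1.0]]
force: [-0.9, -0.4, -0.5]
width: 0.004
t 17.55 stand mm [76.  53.4 48.9] F stand [-0.   1.  -0.5] w 0.004
det 1.0 rotvec to go [-0. -0.  0.]
target w [0.488 0.135 0.048] shift tool [-0.0011 -0.001   0.0009]
time: 17.97
ee_pos: [0.4899, 0.1345, 0.0488]
tcp_rot: [[0.909, 0.418, -0.001], [0.418, -0.909, -0.0], [-0.001, -0.0, -1.0]]
force: [-2.2, -2.1, -0.0]
width: 0.002
t 17.97 stand mm [76.1 52.4 48.8] F stand [-1.   2.9 -0. ] w 0.002
det 1.0 rotvec to go [-0.     0.001  0.   ]
target w [0.488 0.135 0.048] shift tool [-0.0021 -0.0009  0.0008]
```

```bash
python3 -m crank '[[0.001,0,0,0,0,0],[0.002,0,0,0,0,0],[0.003,0,0,0,0,0],[0.004,0,0,0,0,0],[0.004,0,0,0,0,0]]';python3 go.py;python3 wr.py s17 side;python3 - <<'E'
from go import *;import pickle
p=pickle.load(open('s17.pkl','rb'));a=p['pixels'][150:220,200:280]
cv2.imwrite('pics/s17c.png',cv2.resize(a,(640,560)))
E
```

```text
time: 18.38
ee_pos: [0.4908, 0.1353, 0.0484]
tcp_rot: [[0.909, 0.418, -0.007], [0.418, -0.909, -0.002], [-0.007, -0.001, -1.0]]
force: [-6.5, -3.3, 2.2]
width: -0.003
t 18.38 stand mm [76.4 51.3 48.4] F stand [-0.2  7.3  2.2] w -0.003
det 1.0 rotvec to go [-0.001  0.007  0.   ]
```

View pics/s17c.png

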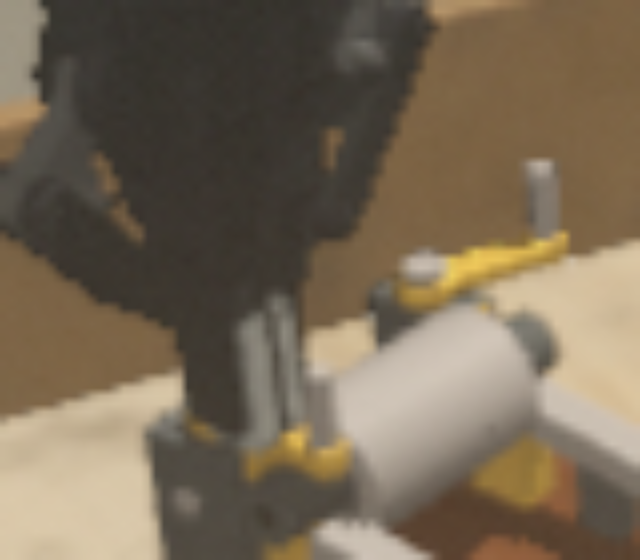

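```bash
python3 -m crank '[[-0.008,0,0,0,0,0],[-0.02,0,0,0,0,0],[-0.03,0,-0.01,0,0,0],[-0.035,0,-0.035,0,0,0],[-0.035,0,-0.06,0,0,0]]';python3 go.py 120 -71 107;python3 wr.py s18 side;python3 wr.py s18b scene; python3 - <<'E'
from go import *;import pickle
p=pickle.load(open('s18.pkl','rb'));a=p['pixels'][150:220,200:280]
cv2.imwrite('pics/s18c.png',cv2.resize(a,(640,560)))
for a in (0,.05,.1,.2):
    k=[104-36*np.cos(a),37.5+36*np.sin(a)]
    q=proj(p,[stand2w(np.array([*k,z])/1000) for z in(90,69)])
    print(a,np.round((q-[200,150])*8),np.round(k))
print(np.round((proj(p,[stand2w(np.array([104,37.5,71])/1000)])-[200,150])*8))
E
```

```text
time: 18.85
ee_pos: [0.4618, 0.1216, 0.1091]
tcp_rot: [[0.909, 0.418, -0.0], [0.418, -0.909, -0.0], [-0.0, 0.0, -1.0]]
force: [0.7, 0.4, -0.1]
width: 0.004
t 18.85 stand mm [ 76.   83.3 109.1] F stand [ 0.1 -0.8 -0.1] w 0.004
det 1.0 rotvec to go [0. 0. 0.]
target w [0.584 0.226 0.107] shift tool [ 0.1543 -0.044   0.0021]
0 [[305. 369.]
 [314. 443.]] [68. 38.]
0.05 [[300. 373.]
 [309. 446.]] [68. 39.]
0.1 [[294. 376.]
 [303. 450.]] [68. 41.]
0.2 [[282. 382.]
 [291. 456.]] [69. 45.]
[[208. 392.]]
```

View pics/s18c.png

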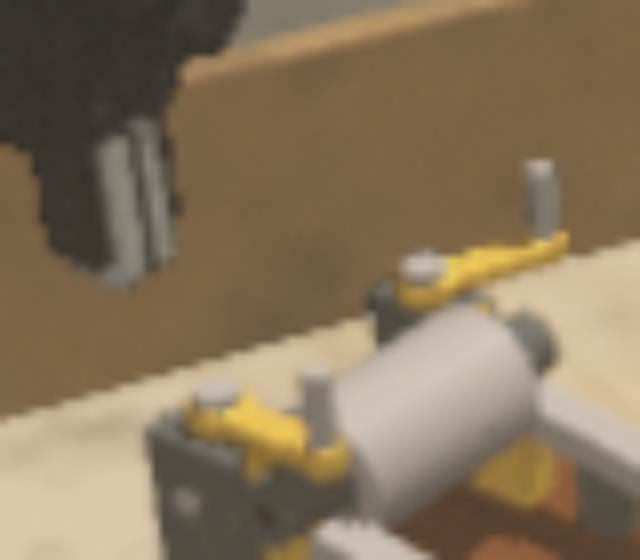

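```bash
python3 -m crank '[[0.025,-0.008,0,0,0,0],[0.06,-0.018,0,0,0,0],[0.1,-0.03,0,0,0,0],[0.135,-0.04,0,0,0,0],[0.154,-0.042,0,0,0,0]]';python3 -m crank '[[0,0,0.01,0,0,0],[0,0,0.025,0,0,0],[0,0,0.042,0,0,0],[0,0,0.055,0,0,0],[0,0,0.06,0,0,0]]';python3 go.py 117 -71 48
```

```text
time: 19.37
ee_pos: [0.5897, 0.2309, 0.109]
tcp_rot: [[0.906, 0.422, 0.007], [0.422, -0.906, 0.005], [0.008, -0.001, -1.0]]
force: [0.0, 0.0, 0.6]
width: 0.004
time: 19.78
ee_pos: [0.5832, 0.2237, 0.0463]
tcp_rot: [[0.909, 0.418, -0.003], [0.418, -0.909, -0.001], [-0.003, -0.0, -1.0]]
force: [-0.1, 0.1, -0.6]
width: 0.003
t 19.78 stand mm [118.2 -69.6  46.3] F stand [ 0.2  0.1 -0.6] w 0.003
det 1.0 rotvec to go [-0.     0.003  0.   ]
target w [0.585 0.223 0.048] shift tool [ 0.0014  0.0012 -0.0017]
```

```bash
python3 -m crank '[[0,0.004,-0.001,0,0,0],[0,0.008,-0.001,0,0,0],[0,0.012,-0.001,0,0,0],[0,0.016,-0.001,0,0,0],[0,0.019,-0.001,0,0,0]]';python3 go.py; python3 -m crank '[[0,0.002,0,0,0,0],[0,0.004,0,0,0,0],[0,0.006,0,0,0,0],[0,0.007,0,0,0,0],[0,0.008,0,0,0,0]]';python3 go.py;  python3 wr.py s19 side;python3 - <<'E'
from go import *;import pickle
p=pickle.load(open('s19.pkl','rb'));a=p['pixels'][140:210,220:300]
cv2.imwrite('pics/s19c.png',cv2.resize(a,(640,560)))
for a in (0,.2,.4,.6,.8,1,1.2):
    k=[104-36*np.cos(a),-37.5-36*np.sin(a)]
    q=proj(p,[stand2w(np.array([*k,z])/1000) for z in(90,69)])
    print(a,np.round((q-[220,140])*8),np.round(k))
print(np.round((proj(p,[stand2w(np.array([104,-37.5,71])/1000)])-[220,140])*8))
E
```

```text
time: 20.2
ee_pos: [0.5929, 0.2066, 0.0506]
tcp_rot: [[0.909, 0.417, 0.0], [0.417, -0.909, 0.001], [0.0, -0.0, -1.0]]
force: [-2.2, 1.4, 0.2]
width: -0.001
t 20.2 stand mm [ 98.6 -71.2  50.6] F stand [2.2 1.4 0.2] w -0.001
det 1.0 rotvec to go [-0. -0. -0.]
time: 20.62
ee_pos: [0.597, 0.1998, 0.0501]
tcp_rot: [[0.908, 0.418, 0.002], [0.418, -0.908, 0.0], [0.002, 0.001, -1.0]]
force: [0.6, 0.4, 0.0]
width: 0.001
t 20.62 stand mm [ 90.7 -72.1  50.1] F stand [ 0.1 -0.7  0. ] w 0.001
det 1.0 rotvec to go [ 0.001 -0.002  0.001]
0 [[353. 320.]
 [359. 391.]] [ 68. -38.]
0.2 [[369. 308.]
 [375. 379.]] [ 69. -45.]
0.4 [[380. 295.]
 [386. 365.]] [ 71. -52.]
0.6 [[386. 281.]
 [392. 352.]] [ 74. -58.]
0.8 [[387. 268.]
 [392. 338.]] [ 79. -63.]
1 [[381. 255.]
 [387. 325.]] [ 85. -68.]
1.2 [[371. 244.]
 [377. 313.]] [ 91. -71.]
[[254. 345.]]
```

View pics/s19c.png

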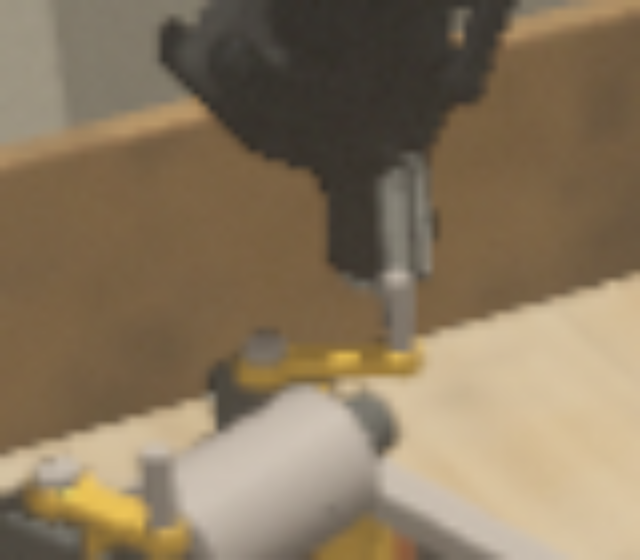

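```bash
python3 -m crank '[[0,-0.004,0,0,0,0],[0.008,-0.005,0,0,0,0],[0.018,-0.004,0.001,0,0,0],[0.022,0.004,0.001,0,0,0],[0.022,0.0135,0.001,0,0,0]]';python3 -m crank '[[0,0,0.001,0,0,0],[-0.002,0,0.001,0,0,0],[-0.005,0,0.001,0,0,0],[-0.008,0,0.001,0,0,0],[-0.011,0,0.001,0,0,0]]';python3 go.py 77 -75 48;  python3 wr.py s20 side;python3 - <<'E'
from go import *;import pickle
p=pickle.load(open('s20.pkl','rb'));a=p['pixels'][140:210,220:300]
cv2.imwrite('pics/s20c.png',cv2.resize(a,(640,560)))
E
```

```text
time: 21.08
ee_pos: [0.624, 0.1982, 0.049]
tcp_rot: [[0.907, 0.42, 0.002], [0.42, -0.907, 0.001], [0.003, 0.0, -1.0]]
force: [0.1, 0.5, -0.3]
width: 0.003
time: 21.5
ee_pos: [0.6108, 0.1922, 0.0478]
tcp_rot: [[0.908, 0.418, -0.001], [0.418, -0.908, 0.0], [-0.001, -0.0, -1.0]]
force: [-0.8, 0.5, 0.5]
width: -0.001
t 21.5 stand mm [ 78.  -81.4  47.8] F stand [0.8 0.5 0.5] w -0.001
det 1.0 rotvec to go [-0.     0.001  0.001]
target w [0.605 0.189 0.048] shift tool [-0.0064  0.001  -0.0002]
```

View pics/s20c.png

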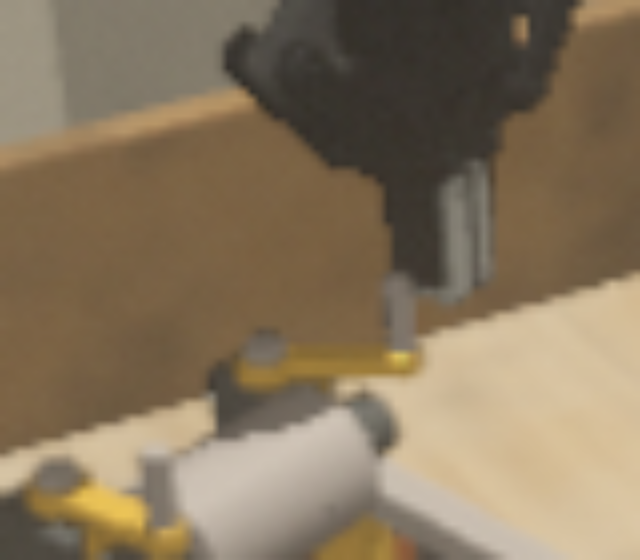

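```bash
python3 -m crank '[[-0.002,0,0,0,0,0],[-0.005,0,0,0,0,0],[-0.008,0,0,0,0,0],[-0.011,0,0,0,0,0],[-0.014,0,0,0,0,0]]';python3 go.py
```

```text
time: 21.97
ee_pos: [0.5993, 0.186, 0.0482]
tcp_rot: [[0.909, 0.417, 0.001], [0.417, -0.909, -0.0], [0.001, 0.0, -1.0]]
force: [1.0, -0.5, 0.5]
width: -0.001
t 21.97 stand mm [ 77.1 -68.5  48.2] F stand [-0.9 -0.7  0.5] w -0.001
det 1.0 rotvec to go [ 0.    -0.001  0.   ]
```

```bash
python3 -m crank '[[-0.003,0,0,0,0,0],[-0.006,0,0,0,0,0],[-0.009,0,0,0,0,0],[-0.012,0,0,0,0,0],[-0.014,0,0,0,0,0]]';python3 go.py
```

```text
time: 22.38
ee_pos: [0.5862, 0.1812, 0.0479]
tcp_rot: [[0.908, 0.418, 0.001], [0.418, -0.908, 0.001], [0.001, -0.001, -1.0]]
force: [3.1, 2.6, -1.3]
width: -0.005
t 22.38 stand mm [ 78.3 -54.5  47.9] F stand [ 1.1 -3.9 -1.3] w -0.005
det 1.0 rotvec to go [-0.001 -0.001  0.001]
```

```bash
python3 -m crank '[[-0.001,0,0,0,0,0],[-0.002,0,0,0,0,0],[-0.003,0,0,0,0,0],[-0.004,0,0,0,0,0],[-0.004,0,0,0,0,0]]';python3 go.py
```

```text
time: 22.8
ee_pos: [0.5827, 0.1811, 0.0481]
tcp_rot: [[0.908, 0.419, 0.0], [0.419, -0.908, 0.002], [0.001, -0.002, -1.0]]
force: [1.1, 3.9, 0.0]
width: 0.004
t 22.8 stand mm [ 79.6 -51.3  48.1] F stand [ 3.1 -2.7  0. ] w 0.004
det 1.0 rotvec to go [-0.002 -0.001  0.002]
```

```bash
python3 -m crank '[[0.006,0,0,0,0,0],[0.008,0.004,0,0,0,0],[0.007,0.006,0,0,0,0],[0.004,0.006,0,0,0,0],[0.001,0.006,0,0,0,0]]';python3 go.py;python3 -m crank '[[-0.001,0,0,0,0,0],[-0.002,0,0,0,0,0],[-0.003,0,0,0,0,0],[-0.004,0,0,0,0,0],[-0.004,0,0,0,0,0]]';python3 go.py
```

```text
time: 23.22
ee_pos: [0.5824, 0.1805, 0.0477]
tcp_rot: [[0.907, 0.421, -0.007], [0.421, -0.907, 0.007], [-0.004, -0.009, -1.0]]
force: [-1.1, 14.0, 3.1]
width: 0.0
t 23.22 stand mm [ 79.2 -50.8  47.7] F stand [13.1 -4.8  3.1] w 0.0
det 1.0 rotvec to go [-0.009  0.004  0.004]
time: 23.63
ee_pos: [0.5825, 0.1805, 0.0481]
tcp_rot: [[0.907, 0.422, 0.0], [0.422, -0.907, 0.009], [0.004, -0.008, -1.0]]
force: [0.2, 14.3, -1.0]
width: -0.001
t 23.63 stand mm [ 79.2 -50.9  48.1] F stand [12.9 -6.2 -1. ] w -0.001
det 1.0 rotvec to go [-0.008 -0.004  0.005]
```

```bash
python3 -m crank '[[0.004,-0.008,0,0,0,0],[0.015,-0.008,0,0,0,0],[0.03,-0.008,0,0,0,0],[0.036,-0.008,0,0,0,0],[0.036,-0.008,0,0,0,0]]';python3 go.py;  python3 wr.py s21 side;python3 - <<'E'
from go import *;import pickle
p=pickle.load(open('s21.pkl','rb'));a=p['pixels'][140:210,220:300]
cv2.imwrite('pics/s21c.png',cv2.resize(a,(640,560)))
E
```

```text
time: 24.05
ee_pos: [0.6141, 0.1935, 0.0479]
tcp_rot: [[0.909, 0.417, 0.002], [0.417, -0.909, -0.001], [0.001, 0.002, -1.0]]
force: [0.5, 0.9, -0.0]
width: -0.003
t 24.05 stand mm [ 77.8 -85.   47.9] F stand [ 0.6 -0.8 -0. ] w -0.003
det 1.0 rotvec to go [ 0.002 -0.001 -0.   ]
```

View pics/s21c.png

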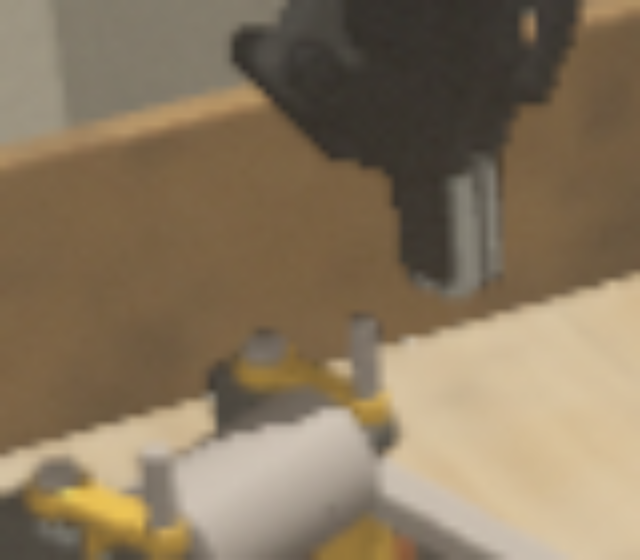

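```bash
python3 -m crank '[[0,0.004,0,0,0,0],[0,0.008,0,0,0,0],[-0.006,0.008,0,0,0,0],[-0.014,0.008,0,0,0,0],[-0.022,0.008,0,0,0,0]]';python3 go.py;python3 -m crank '[[-0.003,0,0,0,0,0],[-0.006,0,0,0,0,0],[-0.009,0,0,0,0,0],[-0.011,0,0,0,0,0],[-0.012,0,0,0,0,0]]';python3 go.py
```

```text
time: 24.52
ee_pos: [0.5938, 0.177, 0.0478]
tcp_rot: [[0.909, 0.417, -0.001], [0.417, -0.909, -0.0], [-0.001, -0.0, -1.0]]
force: [0.1, -0.4, 0.5]
width: 0.002
t 24.52 stand mm [ 71.3 -59.7  47.8] F stand [-0.4  0.1  0.5] w 0.002
det 1.0 rotvec to go [-0.     0.001 -0.   ]
time: 24.93
ee_pos: [0.5898, 0.1754, 0.049]
tcp_rot: [[0.908, 0.419, 0.012], [0.419, -0.908, 0.003], [0.012, 0.002, -1.0]]
force: [8.4, 4.5, -6.8]
width: 0.001
t 24.93 stand mm [ 71.5 -55.4  49. ] F stand [ 0.6 -9.5 -6.8] w 0.001
det 1.0 rotvec to go [ 0.002 -0.012  0.001]
```

```bash
python3 -m crank '[[0.008,0,0,0,0,0],[0.02,0,0,0,0,0],[0.03,0,-0.015,0,0,0],[0.034,0,-0.045,0,0,0],[0.034,0,-0.085,0,0,0]]';python3 go.py;python3 -m crank '[[-0.02,0.02,-0.02,0,0,0],[-0.045,0.045,-0.045,0,0,0],[-0.07,0.075,-0.065,0,0,0],[-0.085,0.1,-0.07,0,0,0],[-0.085,0.105,-0.07,0,0,0]]';python3 go.py; python3 wr.py w22;python3 wr.py s22 side;python3 wr.py s22b scene;python3 roll.py 78 s22 s22b
```

```text
time: 25.35
ee_pos: [0.6128, 0.1872, 0.1309]
tcp_rot: [[0.908, 0.419, -0.007], [0.419, -0.908, -0.003], [-0.008, -0.001, -1.0]]
force: [0.1, 0.8, 0.6]
width: 0.001
t 25.35 stand mm [ 72.6 -81.2 130.9] F stand [ 0.6 -0.4  0.6] w 0.001
det 1.0 rotvec to go [-0.001  0.008  0.001]
time: 25.77
ee_pos: [0.5803, 0.0477, 0.2055]
tcp_rot: [[0.912, 0.409, 0.001], [0.409, -0.912, -0.003], [-0.001, 0.003, -1.0]]
force: [-0.3, -0.5, -1.9]
width: 0.001
t 25.77 stand mm [-40.5   6.6 205.5] F stand [-0.4  0.5 -1.9] w 0.001
det 1.0 rotvec to go [ 0.003  0.001 -0.009]
s22 (-0.028, 0.028) 433 roll x,z mm [78.5 50.5]
s22 (-0.028, 0) 206 roll x,z mm [78.4 50.4]
s22 (0, 0.028) 227 roll x,z mm [78.7 50.6]
low tip pts [[40. 30. 41.]
 [49. 28. 41.]
 [38. 29. 41.]]
s22b (-0.028, 0.028) 459 roll x,z mm [80.8 49.1]
s22b (-0.028, 0) 225 roll x,z mm [80.8 49.2]
s22b (0, 0.028) 234 roll x,z mm [80.8 49. ]
low tip pts [[ 55.  30.  42.]
 [ -6.  25. 361.]
 [ -3.  22. 363.]]
```

View pics/w22.png

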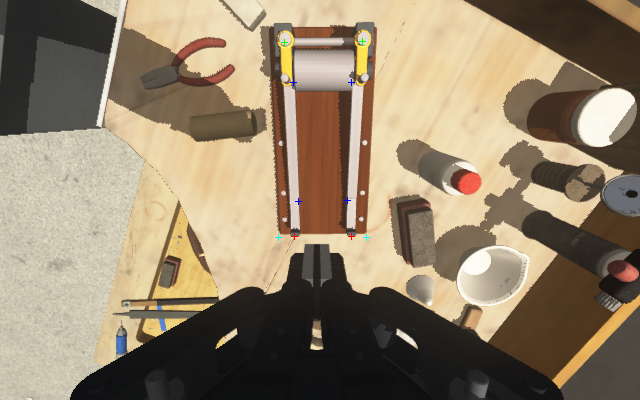

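View pics/s22b.png

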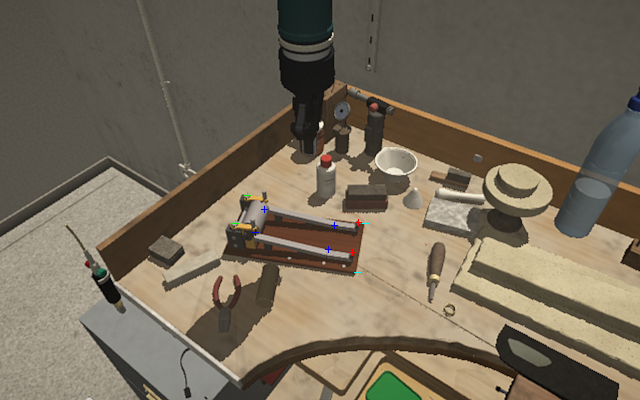

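```bash
python3 - <<'E'
from go import *;import pickle
p=pickle.load(open('w22.pkl','rb'));a=p['pixels'][15:100,265:385]
cv2.imwrite('pics/w22c.png',cv2.resize(a,None,fx=6.5,fy=6.5,interpolation=cv2.INTER_CUBIC))
for sg in(1,-1):
  for a in(0,.1,.2):
    k=[104-36*np.cos(a),sg*(37.5+36*np.sin(a))]
    q=proj(p,[stand2w(np.array(v)/1000) for v in([104,sg*37.5,72],[*k,90],[*k,69],[104-43*np.cos(a),sg*(37.5+43*np.sin(a)),69])]);print(sg,a,np.round((q-[265,15])*6.5).tolist())
E
```

```text
1 0 [[120.0, 171.0], [117.0, 423.0], [132.0, 438.0], [134.0, 487.0]]
1 0.1 [[120.0, 171.0], [92.0, 422.0], [109.0, 437.0], [107.0, 485.0]]
1 0.2 [[120.0, 171.0], [67.0, 418.0], [86.0, 433.0], [79.0, 481.0]]
-1 0 [[630.0, 165.0], [639.0, 418.0], [618.0, 433.0], [616.0, 482.0]]
-1 0.1 [[630.0, 165.0], [664.0, 416.0], [641.0, 431.0], [644.0, 480.0]]
-1 0.2 [[630.0, 165.0], [689.0, 412.0], [664.0, 427.0], [671.0, 475.0]]
```

View pics/w22c.png

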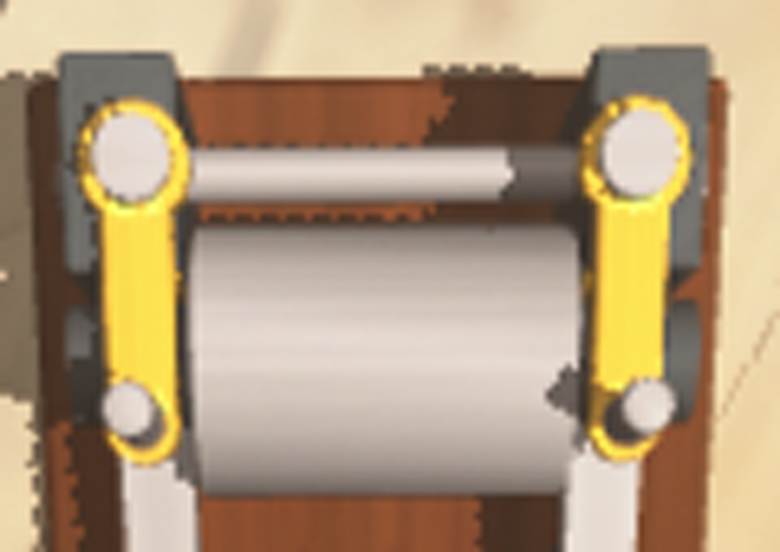

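```bash
python3 -m crank '[[0,0,0,0,0,0],[0,0,0,0,0,0],[0,0,0,0,0,0],[0,0,0,0,0,0],[0,0,0,0,0,0]]' && python3 - <<'E'
from h import *;import pickle
from bench import finish_job,camera
a=pickle.load(open('scene0.pkl','rb'))['pixels'].astype(int);b=camera('scene')['pixels'].astype(int)
for n,(u,v,w,h) in dict(bottle=(312,150,26,52),brush=(342,180,50,35),cork=(255,262,28,45)).items():
    A=a[v:v+h,u:u+w].astype(np.uint8);best=cv2.minMaxLoc(cv2.matchTemplate(b.astype(np.uint8)[v-8:v+h+8,u-8:u+w+8],A,cv2.TM_CCOEFF_NORMED));print(n,best[1],np.array(best[3])-8)
print(finish_job())
E
```

```text
time: 26.33
ee_pos: [0.5817, 0.0571, 0.2025]
tcp_rot: [[0.908, 0.419, -0.001], [0.419, -0.908, -0.0], [-0.001, -0.0, -1.0]]
force: [-0.8, -0.3, -0.2]
width: -0.003
bottle 0.9973888397216797 [0 0]
brush 0.9928064346313477 [0 0]
cork 0.6322228908538818 [ 0 -1]
the job is handed in; nothing more can be done
None
```

I pushed the roll up the rails with the fingertips, never gripping it, until it dropped into both saddles. Then I pushed both keepers shut and handed the job in at about 26 s with the arm clear.

**Last checks**
- **Roll:** measured centre at x ≈ 78.5 to 81 mm, 49 to 50.5 mm high, against the seat at 78 and 50.7 mm. It stayed square to the rails and did not run back.
- **Keepers:** in the final view from above, both bars lie at 0 rad over the journals. I felt each one stop, at about 7 N on the left and 10 N on the right.
- **Bottle and brush:** image match of 0.99 with no shift.
- **Cork roller:** no clear confirmation. The match was weaker (0.63, at most 1 pixel of shift), which I put down to shadow. The fingers never came near it.

**What went wrong or disagreed**
- **Fingertip height:** the real fingertips sat about 29 mm above the reported TCP. On my first approach they touched the top of the roll instead of going behind it, pressing with about 9 N. The roll moved about 5 mm along the landing. I backed off, corrected the height and then pushed properly.
- **Keeper pushes:** the finger's corner caught on each pin once, with up to about 20 N at the tips. I backed off and pushed again each time.
- **Stop positions:** the left and right stops differed by about 4 mm in my stand frame. A sideways error of 1 to 2 mm in my fit of the stand's position explains most of that.

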